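# Close the battery hatch of a lit display plinth

### The arm

A 6-joint arm with a two-finger parallel gripper is mounted at the origin on the work surface. World frame = base frame: x ahead of the robot, y to its left, z up, the work surface at z = 0. Lengths are in m, angles in rad, forces in N, time in s.
With the tool pointing down it reaches from about 0.35 to 0.975 m from the base axis. Payload 4.9 kg.
Tool frame: the origin (TCP) lies midway between the tips of the shut fingers; the grasp point (between the pads) lies 19 mm behind it; z points along the fingers, y is the direction in which the jaws open and shut (so a half turn about z gives the same grasp; the last joint's range is limited). The gripper opens to 85 mm and grips with 20 to 120 N. Pads are 22 mm wide; open, the fingers measure 114 mm over their backs; the gripper's body (76 mm by 85 mm) begins 54 mm behind the grasp point. The pads swing forward as they close: fully open they stand 13 mm farther back than shut.
Start: joints at [1.137, 0.053, 1.613, -0, 1.476, -0.119], TCP at [0.194, 0.594, 0.201] pointing down, gripper open.
Joint ranges: [-3.01, 3.01], [-1.01, 2.22], [0.06, 2.58], [-1.02, 4.17], [0.09, 2.62], [-3.14, 3.14]. Speed limits (rad/s): [2.57, 2.57, 3.14, 3.14, 3.14, 3.14].

### API

Orientations are given as a unit quaternion [x, y, z, w].
In Python, from rig import * gives the robot as it stands.
- The arm moves only by the tool drive_tool, never from a script. Its argument "motion" is a list of rows, each a list of 7 numbers: the shift along the tool's x, y, z in m, then the turn, a rotation vector about the tool's x, y, z in degrees, then the opening, from -1 (shut) to 1 (fully open), so that 0 is half open. A call has 1 to 12 rows; each row shifts and turns the commanded pose from where the row before left it, along the tool's axes as they then stand; what a row does not reach is not made up. A row lasts 1/12 s, in which the tool goes at most 41.7 mm and 7.16 degrees, less where a joint would pass 70% of its speed; a pose out of reach is approached as far as the arm can. A call is refused whole if a number of a shift passes 0.0417 or a number of a turn 7.16, either way. A call with a gripper value outside its range is refused whole. The fingers move at their own pace and stop on an object; the grip force is fixed at half the most. Time passes only in rows, so rows that do not move let the fingers close. It gives the time, the measured TCP pose, the force and the opening at its end, in the units of the state.
- state(): the state, without advancing time (a new reading comes with each control period).
- snapshot(name): name is "scene" or "top"; returns a dict with "img" (384x512x3 uint8, red, green, blue), "mtx" (3x3 intrinsics, pixels), "dist_coeffs" ([k1, k2, p1, p2, k3] as OpenCV has them; the pictures are not rectified), "view" (4x4, takes a point from world to camera coordinates). Camera axes: x right, y up, looking along -z (the intrinsics and any distortion apply to the point x, -y, -z); pixel columns grow to the right and rows downward; lengths in m; the calibration is good to about 2 mm. A picture is of the moment at which its call begins. There is no depth.
- sign_off(): hands the job in, once; it reports no verdict.
Trained networks look in the newest picture that a camera, given by its name, has taken for a name from the list of things; names that differ only in an ending like _2 or _b are one class to them, and where a whole thing is asked for, a point or a joint stands for the part that bears it (a point fixed in the world has none). Each returns a list of dicts, best first, with "confidence" (0 to 1); they miss things now and then, are a little off and sometimes report something else, mostly with a low value. They report only what shows in the picture. A call takes as long as a camera call. They do not tell look-alikes from the thing itself.
- find_in(camera, query): "location" ([x, y, z] in m, in world coordinates, good to about 4 mm: the middle of the surface that is visible of it).
The state is a dict: "time_s": time; "joints": joint angles; "joint_vel": joint speeds; "effort": joint torques, N m; "tcp_pos": TCP position; "ee_rot": TCP orientation; "ft_force": force on the tool from outside, world axes, zero at the start; "torque": the same for the moment, N m; "finger_gap": finger opening in m.
Only numpy, scipy, OpenCV 4.12 (cv2) and the standard library are available. Lean on these libraries where they do the work, as an engineer would, in place of code of your own. Each camera call takes 0.05 s, during which the arm holds its last target.

### The job

Close the battery compartment of the white display plinth on the shop counter: pick up the loose metal hatch by its grip bar, hook its tongue under the compartment's front ledge while the hatch is tilted, then swing the other end down until it is flush and the spring catch has snapped over it, and let go. Feel your way and do not force it: the hatch must never be rammed or jammed hard against the plinth, and leave the other goods on the counter where they stand.

Things in the scene. Friction and masses are not known exactly. Their poses are not given: they have to be found in the camera images.
- plinth: fixed white box, x -135..+124, y -85..+85, 60 mm high, open battery compartment on top. Origin on the counter, z up. Its grey metal liner plate (4 mm thick, with ledge, rails, catch) is clamped through slots UP TO 18 mm OFF along plinth x, either way; this offset is unmeasured, in none of these poses, to be found by feel or sight. It does not move. More than 30 N from the hatch harms it.
- opening (a point): nominal middle of the compartment's opening at the liner's top (z 64 mm), axes as the plinth's. Clear opening 121.5 mm (x, -60..+61.5) by 90 mm (y). Along each y side runs a seat rail 9 mm wide, top 6 mm below this point, from 15 mm past the ledge's edge to the +x end. All shifted along x with the liner.
- ledge (a point): nominal place (true one up to 18 mm off along x) of the top edge of the ledge, mid-width: the opening's -x border. The ledge is the 4 mm thick liner plate, hollow beneath: free for at least 17 mm further to -x and 40 mm down. The hatch's tongue goes under it, its plate's -x edge then butts against the ledge's edge.
- seat (a point): nominal place of the centre of the hatch's grip bar when the hatch is home against the ledge, axes as the plinth's and then also the hatch's. The true place is up to 18 mm off along x with the liner; the hatch also has play: 3.5 mm towards +x, 3 mm each way in y. Height is true: plate top then flush with the liner's top, 14 mm below this point.
- hatch_grip (a point): centre of the loose hatch's black grip bar: 14 (x) x 56 (y) x 28 mm high, standing on the plate, tongue to -x. From here (mm): aluminium plate x -71..+47, y +-42, z -20..-14; tongue, 50 wide and 4 thick, x -85..-71, z -23.5..-19.5 (1.5 mm of air under the ledge when home); a foot under the +x end, 50 wide, lets it lie level on the counter. Mass 0.15 to 0.3 kg.
- tongue_tip (a point): middle of the tongue's end face on the hatch (from the grip bar's centre: 85 mm in -x, 21.5 mm down), axes as the hatch's
- hatch_rear (a point): top edge of the hatch plate at its +x end, mid-width (from the grip bar's centre: 47 mm in +x, 14 mm down)
- catch (a joint): travel (m) of the steel spring catch at the opening's +x end. 0 = out: its nose, 24 mm wide, overhangs the opening by 6 mm, tip 2 mm above the liner's top, ramp 60 deg steep to 10 mm above it. The hatch's +x edge pushes it back some 2.5 to 6 mm (1.6 to 4 N; about 3 to 12 N down on the grip bar) on its way down; back to 0 = snapped over the hatch.
- candle_mid (a point): candle jar, 64 mm across, 75 mm tall, bystander; its centre
- mug_mid (a point): white mug, 80 mm across, 90 mm tall, bystander; its centre
- soap_mid (a point): boxed soap 85 x 55 x 30 mm, bystander; its centre
There are look-alikes about, which are no part of the job. Of the things shaped like the part that bears hatch_grip, the aluminium one is meant.

How it is judged:
By the outcome, as a careful person would: the job done as asked, in the order asked, and still so for the second after the job is handed in, with the robot touching nothing.
It also fails if it takes over 67 s, if anything falls off the work surface, if the arm or the gripper's body presses on something with over 40 N, if the wrist force passes 120 N, or if a joint passes its speed limit or range.

## Working session

There is one attempt and no reset: what is moved stays moved. The work goes in short steps, Python scripts to look and compute and a tool call to move; the robot and the scene stay as the last step left them, time stands still between calls to the robot, and variables do not carry over. Pictures are saved under pics/ and viewed, and the job is handed in when it is done.

Besides the shell and the picture viewer there is one more tool, called after "Request:" by a JSON object that holds its "api" and its "payload". drive_tool: Moves the arm, as the interface text tells. Its arguments: {"type":"object","properties":{"motion":{"type":"array"}},"required":["motion"]}

```bash
ls; mkdir -p pics
cat > h.py <<'E'
from rig import *
import numpy as np, cv2
from scipy.spatial.transform import Rotation as R
E
python3 - <<'E'
from h import *
s=state()
for k,v in s.items(): print(k,np.round(v,4))
import pickle
d={}
for n in ["scene","top"]:
    p=snapshot(n); d[n]=p
    cv2.imwrite(f"pics/{n}0.png",p["img"][:,:,::-1])
    print(n,p["mtx"],p["dist_coeffs"],p["view"])
    for q in ["plinth","hatch_grip","catch","candle_mid","mug_mid","soap_mid","tongue_tip","hatch_rear","ledge","opening"]:
        try: print(q,[(np.round(f["location"],3),round(f["confidence"],2)) for f in find_in(n,q)])
        except Exception as e: print(q,e)
pickle.dump(d,open("s0.pkl","wb"))
print(state()["time_s"])
E
```

```text
pics
time_s 0.0
joints [ 1.137   0.0533  1.6143  0.      1.476  -0.119 ]
joint_vel [-0.0002  0.0003 -0.0004  0.001  -0.0013  0.0006]
effort [ 1.50000e-03 -3.93670e+01 -3.70186e+01  1.00000e-04  6.60000e-03
  0.00000e+00]
tcp_pos [0.1932 0.5937 0.1997]
ee_rot [ 1.567e-01  9.876e-01 -1.000e-03 -3.000e-04]
ft_force [ 0.095   0.3222 -1.2438]
torque [ 0.011  -0.0219 -0.0031]
finger_gap 0.0851
scene [[412.28548841   0.         258.33286938]
 [  0.         412.28548841 206.26880141]
 [  0.           0.           1.        ]] [-0.06733813  0.          0.          0.          0.        ] [[ 0.18658304  0.98243696 -0.00209399 -0.11742719]
 [-0.73352427  0.14072715  0.6649346   0.37353284]
 [ 0.65355101 -0.12252952  0.74689865 -1.6369364 ]
 [ 0.          0.          0.          1.        ]]
plinth [(array([ 0.577, -0.212,  0.062]), 0.68)]
hatch_grip [(array([0.581, 0.305, 0.01 ]), 0.93), (array([ 0.546, -0.007,  0.013]), 0.84), (array([0.601, 0.151, 0.013]), 0.66), (array([0.414, 0.22 , 0.007]), 0.56)]
catch [(array([ 0.625, -0.207,  0.064]), 0.42)]
candle_mid [(array([0.81 , 0.004, 0.065]), 0.
[... 1192 characters left out ...]
.529, -0.01 ,  0.012]), 0.63)]
catch [(array([ 0.623, -0.202,  0.063]), 0.52)]
candle_mid [(array([0.785, 0.012, 0.073]), 0.52)]
mug_mid [(array([0.508, 0.506, 0.035]), 0.57)]
soap_mid [(array([ 0.522, -0.449,  0.024]), 0.58)]
tongue_tip [(array([ 0.527, -0.004,  0.008]), 0.86), (array([0.409, 0.22 , 0.009]), 0.77), (array([0.572, 0.308, 0.009]), 0.72), (array([0.575, 0.156, 0.009]), 0.68)]
hatch_rear [(array([0.575, 0.303, 0.01 ]), 0.91), (array([0.408, 0.224, 0.007]), 0.71), (array([0.579, 0.147, 0.013]), 0.63), (array([ 0.531, -0.001,  0.015]), 0.56)]
ledge [(array([ 0.548, -0.211,  0.057]), 0.64)]
opening [(array([ 0.55 , -0.208,  0.063]), 0.83), (array([0.506, 0.504, 0.033]), 0.68)]
1.1
```

View pics/scene0.png

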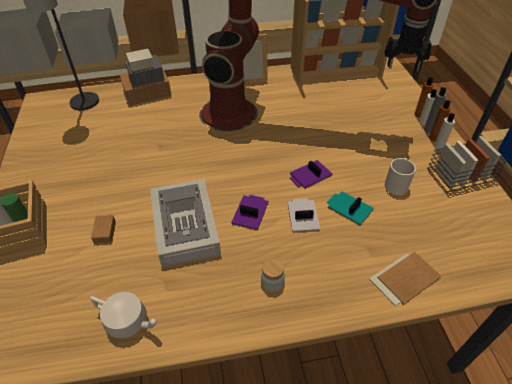

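View pics/top0.png

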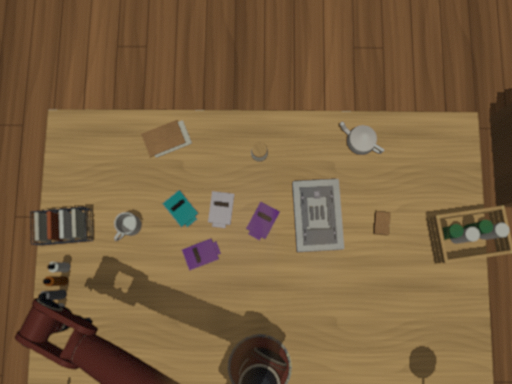

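Run:
```python
import pickle,cv2,numpy as np
d=pickle.load(open("s0.pkl","rb"))
im=d["top"]["img"][:,:,::-1]
c=cv2.resize(im[120:290,90:400],None,fx=2.58,fy=2.58,interpolation=cv2.INTER_CUBIC); cv2.imwrite("pics/top0c.png",c)
im=d["scene"]["img"][:,:,::-1]
c=cv2.resize(im[150:280,90:400],None,fx=2.58,fy=2.58,interpolation=cv2.INTER_CUBIC); cv2.imwrite("pics/scene0c.png",c)
```

```text
(no output)
```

View pics/top0c.png

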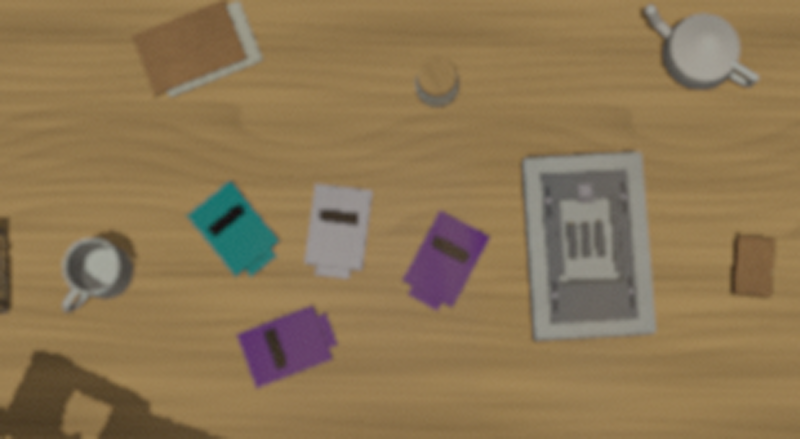

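View pics/scene0c.png

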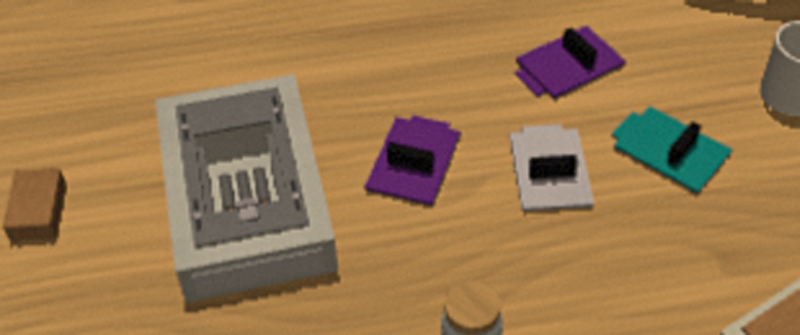

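The cameras show four hatch-shaped things. In `top` they are teal (180,208), white/aluminium (221,208), purple (263,220) and purple (202,254). The aluminium one fits at (221,208), which is (304,215) in `scene`. I'll confirm it in an enlarged crop.

Run:
```python
import pickle,cv2,numpy as np
d=pickle.load(open("s0.pkl","rb"))
def crop(n,x0,x1,y0,y1,f,name):
    im=d[n]["img"][:,:,::-1]
    c=cv2.resize(im[y0:y1,x0:x1],None,fx=f,fy=f,interpolation=cv2.INTER_CUBIC)
    for x in range(x0,x1,10): cv2.putText(c,str(x),(int((x-x0+.5)*f),10),0,.35,(0,0,255),1); cv2.line(c,(int((x-x0+.5)*f),12),(int((x-x0+.5)*f),18),(0,0,255),1)
    for y in range(y0,y1,10): cv2.putText(c,str(y),(0,int((y-y0+.5)*f)),0,.35,(0,0,255),1); cv2.line(c,(24,int((y-y0+.5)*f)),(30,int((y-y0+.5)*f)),(0,0,255),1)
    cv2.imwrite(f"pics/{name}.png",c)
crop("top",200,245,185,235,11,"tH")
crop("scene",280,328,190,238,12,"sH")
crop("top",285,350,172,257,7,"tP")
crop("scene",145,225,170,272,5.8,"sP")
```

```text
(no output)
```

View pics/tH.png

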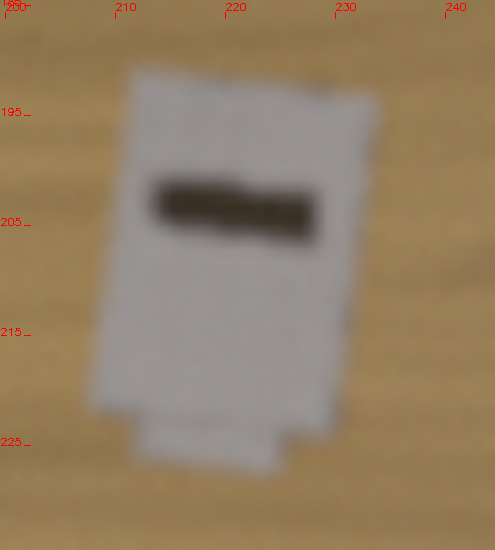

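View pics/sH.png

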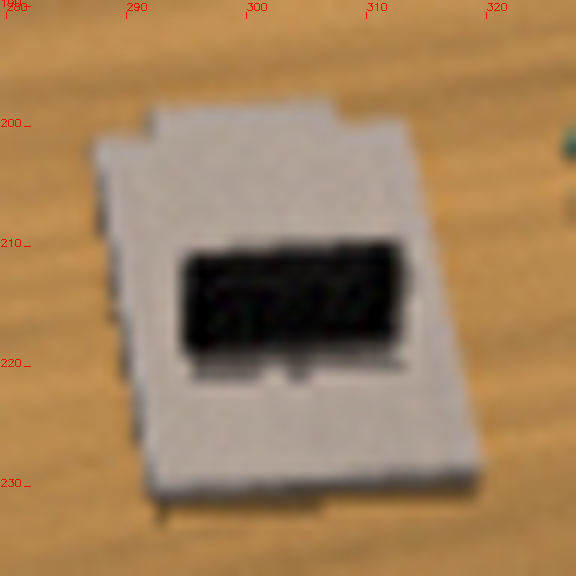

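View pics/tP.png

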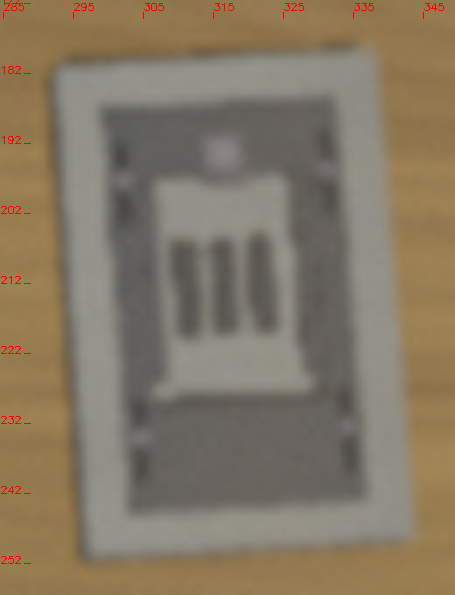

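View pics/sP.png

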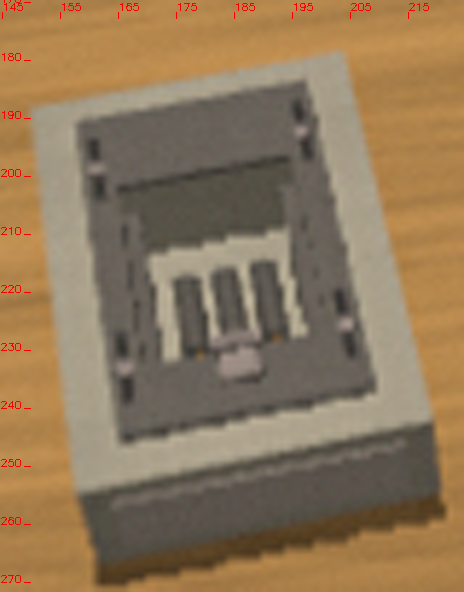

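```bash
cat >> h.py <<'E'
def proj(p,P):
    P=np.atleast_2d(P).astype(float); V=np.array(p["view"]); c=P@V[:3,:3].T+V[:3,3]
    c=c*[1,-1,-1]
    return cv2.projectPoints(c,np.zeros(3),np.zeros(3),np.array(p["mtx"]),np.array(p["dist_coeffs"]))[0].reshape(-1,2)
def ray(p,uv):
    u=cv2.undistortPoints(np.array([[uv]],float),np.array(p["mtx"]),np.array(p["dist_coeffs"])).ravel()
    V=np.array(p["view"]); d=V[:3,:3].T@np.array([u[0],-u[1],-1]); o=-V[:3,:3].T@V[:3,3]
    return o,d
def at_z(p,uv,z):
    o,d=ray(p,uv); return o+d*(z-o[2])/d[2]
def T2(x,y,yaw,P):
    c,s=np.cos(yaw),np.sin(yaw); P=np.atleast_2d(P)
    return np.c_[x+c*P[:,0]-s*P[:,1],y+s*P[:,0]+c*P[:,1],P[:,2]]
E
python3 - <<'E'
from h import *
import pickle
from scipy.optimize import least_squares
d=pickle.load(open("s0.pkl","rb"))
# hatch, rel to grip xy, z plate top variable
rl,rr,fl,fr=(.047,.042),(.047,-.042),(-.071,.042),(-.071,-.042)
top=[(rl,(211.8,190.7)),(rr,(233.9,193.3)),(fl,(207.9,221.6)),(fr,(229.5,224.3))]
sc=[(fr,(287.4,201.3)),(fl,(313.5,199.7)),(rl,(319.7,228.5)),(rr,(292,230.2))]
def fit(top,sc,z0,fixz=None,cams=("top","scene")):
    def res(q):
        z=fixz if fixz else q[3]; r=[]
        for n,L in(("top",top),("scene",sc)):
            if n not in cams: continue
            W=T2(q[0],q[1],q[2],[(*a,z) for a,_ in L]); r.append((proj(d[n],W)-[b for _,b in L]).ravel())
        return np.concatenate(r)
    s=least_squares(res,[.55,.1,0,z0]); print(np.round(s.x,4),"deg",np.degrees(s.x[2]),"\n",np.round(s.fun.reshape(-1,2),2).tolist()); return s.x
print("hatch");fit(top,sc,.01)
fit(top,sc,.01,.0095,("top",)); fit(top,sc,.01,.0095,("scene",))
a,b,c,e=(.124,.085),(.124,-.085),(-.135,.085),(-.135,-.085)
top=[(a,(292.4,181.1)),(b,(338.5,178.4)),(e,(343.4,248.6)),(c,(297.1,251.5))]
sc=[(e,(150,188.1)),(c,(204,178.5)),(a,(219,242.3)),(b,(157.9,254.3))]
print("plinth");q=fit(top,sc,.06); qt=fit(top,sc,.06,.06,("top",)); qs=fit(top,sc,.06,.06,("scene",)); q6=fit(top,sc,.06,.06)
def loc(p,q,z=.064):
    dx=p[:2]-q[:2]; c,s=np.cos(q[2]),np.sin(q[2]); return np.round([c*dx[0]+s*dx[1],-s*dx[0]+c*dx[1]],4)
for nm,Q in(("own",None),("joint",q6)):
  for uv in[(307.8,228.3),(318.1,227.6),(327.5,226.8)]: print("ledge top",nm,loc(at_z(d["top"],uv,.064),qt if Q is None else Q))
  for uv in[(164.8,202.3),(194.5,196.7)]: print("ledge sc",nm,loc(at_z(d["scene"],uv,.064),qs if Q is None else Q))
  for uv in[(172.9,231.6),(197.6,227.3)]: print("rear sc",nm,loc(at_z(d["scene"],uv,.064),qs if Q is None else Q))
E
```

```text
hatch
[ 0.5907  0.1493 -0.1139  0.0067] deg -6.523601340245612 
 [[0.28, 0.15], [0.01, 0.23], [-0.14, -0.15], [0.29, -0.11], [-0.02, -0.14], [0.04, -0.01], [0.21, 0.07], [0.13, 0.05]]
[ 0.5904  0.1495 -0.111   0.01  ] deg -6.358342795337996 
 [[0.1, 0.13], [-0.13, 0.14], [-0.23, -0.13], [0.25, -0.14]]
[ 0.5929  0.1481 -0.116   0.01  ] deg -6.646732289514354 
 [[-0.11, -0.2], [0.02, -0.03], [0.13, 0.13], [-0.04, 0.07]]
plinth
[ 0.5548 -0.2108  0.0628  0.0569] deg 3.599647839304737 
 [[0.26, 0.05], [-0.19, 0.35], [0.38, 0.01], [0.04, -0.39], [0.24, 0.03], [0.06, -0.04], [0.29, -0.25], [-0.18, 0.2]]
[ 0.5544 -0.21    0.0632  0.06  ] deg 3.621047716869426 
 [[0.09, -0.0], [-0.29, 0.28], [0.31, 0.06], [-0.11, -0.32]]
[ 0.5573 -0.2109  0.0628  0.06  ] deg 3.597271600340856 
 [[0.05, -0.08], [0.04, -0.17], [0.31, -0.18], [-0.38, 0.31]]
[ 0.5558 -0.2106  0.0628  0.06  ] deg 3.597150956251355 
 [[0.25, -0.39], [-0.13, -0.09], [0.44, -0.32], [0.03, -0.72], [0.13, -0.43], [0.08, -0.5], [0.34, -0.62], [-0.29, -0.15]]
ledge top own [-0.0544  0.0406]
ledge top own [-0.0538  0.0029]
ledge top own [-0.0528 -0.0315]
ledge sc own [-0.0593 -0.046 ]
ledge sc own [-0.0597  0.0439]
rear sc own [ 0.0585 -0.0351]
rear sc own [0.0604 0.0348]
ledge top joint [-0.0558  0.0413]
ledge top joint [-0.0552  0.0036]
ledge top joint [-0.0541 -0.0309]
ledge sc joint [-0.0578 -0.0463]
ledge sc joint [-0.0582  0.0435]
rear sc joint [ 0.0599 -0.0354]
rear sc joint [0.0618 0.0345]
```

The crop confirms it: the light-grey plate with a black bar at `top` (221,208) / `scene` (304,215) is the aluminium one, and the others are coloured. Its tongue points to the robot at bottom (208,226 in `top`). The fit residuals are below 0.4 px. Next I turn the jaw axis onto the hatch's x.

Request:
{"api": "drive_tool", "payload": {"motion": [[0,0,0,0,0,7.1,1],[0,0,0,0,0,7.1,1],[0,0,0,0,0,7.1,1],[0,0,0,0,0,7.1,1],[0,0,0,0,0,7.1,1],[0,0,0,0,0,7.1,1],[0,0,0,0,0,7.1,1],[0,0,0,0,0,7.1,1],[0,0,0,0,0,7.1,1],[0,0,0,0,0,7.1,1],[0,0,0,0,0,7.1,1],[0,0,0,0,0,0,1]]}}

```text
time_s: 2.1
tcp_pos: [0.1935, 0.5943, 0.2009]
ee_rot: [0.745, 0.668, -0.0, 0.0]
ft_force: [-0.1, -0.3, 0.4]
finger_gap: 0.0852
```

```bash
cat >> h.py <<'E'
def rep(target=None):
    s=state(); Rt=R.from_quat(s["ee_rot"]).as_matrix(); p=np.array(s["tcp_pos"])
    print("t",round(s["time_s"],2),"tcp",np.round(p,4),"gap",round(s["finger_gap"],4),"F",np.round(s["ft_force"],2),"M",np.round(s["torque"],2))
    y=Rt[:,1]; print(" tool y yaw",round(np.degrees(np.arctan2(y[1],y[0])),2),"tilt(y up)",round(np.degrees(np.arcsin(y[2])),2),"x up",round(np.degrees(np.arcsin(Rt[2,0])),2))
    if target is not None: print(" shift in tool axes",np.round(Rt.T@(np.array(target)-p),4))
    return p,Rt
E
python3 -c "
from h import *
rep([.5915,.149,.1]);print(state()['joints'])"
```

```text
t 2.1 tcp [0.1935 0.5943 0.2009] gap 0.0852 F [-0.11 -0.27  0.42] M [-0.02  0.02  0.02]
 tool y yaw -6.25 tilt(y up) -0.0 x up -0.0
 shift in tool axes [-0.3993  0.4441  0.1009]
[ 1.13698978e+00  5.27116112e-02  1.61288320e+00 -8.77861193e-06
  1.47604106e+00  1.24604389e+00]
```

Request:
{"api": "drive_tool", "payload": {"motion": [[-0.027,0.03,0,0,0,0,1],[-0.027,0.03,0,0,0,0,1],[-0.027,0.03,0,0,0,0,1],[-0.027,0.03,0,0,0,0,1],[-0.027,0.03,0,0,0,0,1],[-0.027,0.03,0,0,0,0,1],[-0.027,0.03,0,0,0,0,1],[-0.027,0.03,0,0,0,0,1],[-0.027,0.03,0,0,0,0,1],[-0.027,0.03,0,0,0,0,1],[-0.027,0.03,0,0,0,0,1],[-0.027,0.03,0,0,0,0,1]]}}

```text
time_s: 3.1
tcp_pos: [0.5179, 0.2319, 0.2012]
ee_rot: [0.743, 0.67, 0.0, 0.0]
ft_force: [0.8, 1.2, -0.4]
finger_gap: 0.086
```

Request:
{"api": "drive_tool", "payload": {"motion": [[-0.025,0.028,0,0,0,0,1],[-0.025,0.028,0,0,0,0,1],[-0.0253,0.0281,0.02,0,0,0,1],[0,0,0.03,0,0,0,1],[0,0,0.03,0,0,0,1],[0,0,0.02,0,0,0,1],[0,0,0,0,0,0,1],[0,0,0,0,0,0,1]]}}

```text
time_s: 3.77
tcp_pos: [0.5907, 0.1503, 0.1002]
ee_rot: [0.743, 0.669, -0.001, -0.001]
ft_force: [-0.3, 0.2, -0.0]
finger_gap: 0.0852
```

```bash
python3 -c "
from h import *
rep([.5915,.149,.014])
for n in ['top','scene']:
    im=snapshot(n)['img'][:,:,::-1]
    a=(170,180,280,260) if n=='top' else (260,140,360,240)
    cv2.imwrite(f'pics/{n}1.png',cv2.resize(im[a[1]:a[3],a[0]:a[2]],None,fx=6,fy=6,interpolation=cv2.INTER_CUBIC))
print(proj(snapshot('scene'),[[.5915,.149,.014],[.5915,.149,.052]]))
"
```

```text
t 3.77 tcp [0.5907 0.1503 0.1002] gap 0.0852 F [-0.35  0.16 -0.04] M [ 0.03 -0.03 -0.04]
 tool y yaw -6.02 tilt(y up) -0.17 x up -0.04
 shift in tool axes [-0.0012  0.0011  0.0862]
[[303.93738272 216.11367816]
 [304.96323328 207.87722973]]
```

View pics/scene1.png

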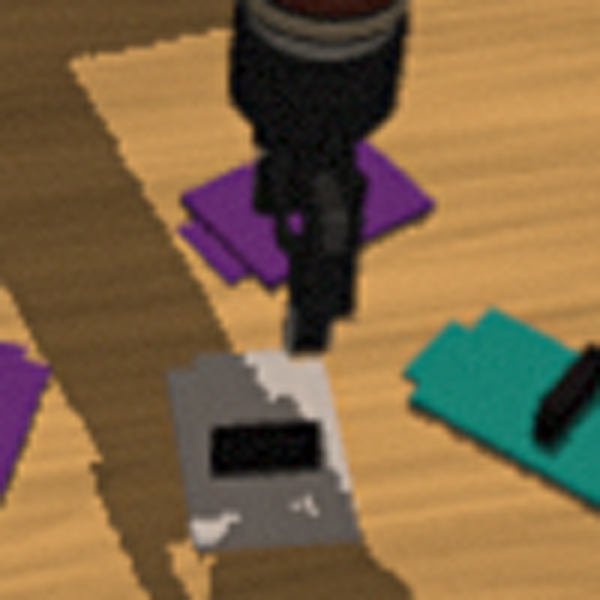

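The open gripper stands over the aluminium hatch, with its bar at crop (265,447), which is full (304,214). Now I descend, slowing near the end.

Request:
{"api": "drive_tool", "payload": {"motion": [[-0.001,0.001,0.02,0,0,0.4,1],[0,0,0.02,0,0,0,1],[0,0,0.016,0,0,0,1],[0,0,0.012,0,0,0,1],[0,0,0.008,0,0,0,1],[0,0,0.005,0,0,0,1],[0,0,0.003,0,0,0,1],[0,0,0,0,0,0,1],[0,0,0,0,0,0,1]]}}

```text
time_s: 4.67
tcp_pos: [0.5933, 0.1495, 0.0183]
ee_rot: [0.746, 0.666, 0.001, 0.0]
ft_force: [-0.3, 0.9, -0.5]
finger_gap: 0.0854
```

```bash
python3 -c "
from h import *
rep([.5915,.149,.014])"
```

```text
t 4.67 tcp [0.5933 0.1495 0.0183] gap 0.0854 F [-0.34  0.86 -0.5 ] M [ 0.08  0.02 -0.01]
 tool y yaw -6.53 tilt(y up) 0.08 x up 0.02
 shift in tool axes [-0.0007 -0.0018  0.0043]
```

Request:
{"api": "drive_tool", "payload": {"motion": [[0,-0.001,0.002,0,0,0,1],[0,0,0,0,0,0,1],[0,0,0,0,0,0,0.2]]}}

```text
time_s: 4.92
tcp_pos: [0.5918, 0.1496, 0.0158]
ee_rot: [0.746, 0.666, 0.0, 0.0]
ft_force: [0.6, 0.0, -0.0]
finger_gap: 0.0757
```

Request:
{"api": "drive_tool", "payload": {"motion": [[0,0,0,0,0,0,-0.2],[0,0,0,0,0,0,-0.4],[0,0,0,0,0,0,-0.6],[0,0,0,0,0,0,-0.6]]}}

```text
time_s: 5.25
tcp_pos: [0.5917, 0.1495, 0.0155]
ee_rot: [0.746, 0.666, 0.0, 0.0]
ft_force: [0.3, 0.1, -0.5]
finger_gap: 0.0255
```

```bash
python3 -c "
from h import *
rep([.5915,.149,.014]);rep([.5915,.149,.014])"
```

```text
t 5.25 tcp [0.5917 0.1495 0.0155] gap 0.0255 F [ 0.29  0.07 -0.46] M [0.05 0.01 0.01]
 tool y yaw -6.53 tilt(y up) 0.01 x up -0.0
 shift in tool axes [-0.0006 -0.0001  0.0015]
t 5.25 tcp [0.5917 0.1495 0.0155] gap 0.0255 F [ 0.29  0.07 -0.46] M [0.05 0.01 0.01]
 tool y yaw -6.53 tilt(y up) 0.01 x up -0.0
 shift in tool axes [-0.0006 -0.0001  0.0015]
```

Request:
{"api": "drive_tool", "payload": {"motion": [[0,0,0.001,0,0,0,-0.6],[0,0,0,0,0,0,-0.8],[0,0,0,0,0,0,-1],[0,0,0,0,0,0,-1],[0,0,0,0,0,0,-1],[0,0,0,0,0,0,-1]]}}

```text
time_s: 5.75
tcp_pos: [0.5916, 0.1495, 0.0144]
ee_rot: [0.746, 0.666, -0.0, 0.0]
ft_force: [0.7, -0.4, 0.6]
finger_gap: 0.0001
```

```bash
python3 -c "
from h import *
rep([.5915,.149,.014])"
```

```text
t 5.75 tcp [0.5916 0.1495 0.0144] gap 0.0001 F [ 0.75 -0.36  0.58] M [-0.01 -0.02  0.02]
 tool y yaw -6.54 tilt(y up) 0.0 x up -0.0
 shift in tool axes [-0.0005 -0.0001  0.0004]
```

The gap went to 0, so the bar is not between the pads. I'll look.

```bash
python3 -c "
from h import *
for n in ['top','scene']:
    p=snapshot(n); im=p['img'][:,:,::-1]
    a=(170,170,280,260) if n=='top' else (260,140,360,240)
    cv2.imwrite(f'pics/{n}2.png',cv2.resize(im[a[1]:a[3],a[0]:a[2]],None,fx=6,fy=6,interpolation=cv2.INTER_CUBIC))
    print(n,proj(p,[[.5916,.1495,.0144]]),proj(p,[[.5916,.1495,.024]]))
print([(np.round(f['location'],3),f['confidence']) for f in find_in('scene','hatch_grip')])
"
```

```text
top [[221.09332345 203.80029362]] [[220.88919002 203.44728661]]
scene [[304.11479986 216.02986833]] [[304.3708723  213.98343742]]
[(array([ 0.546, -0.012,  0.01 ]), 0.81), (array([0.602, 0.141, 0.013]), 0.8), (array([0.416, 0.258, 0.008]), 0.72), (array([0.582, 0.307, 0.008]), 0.55)]
```

View pics/scene2.png

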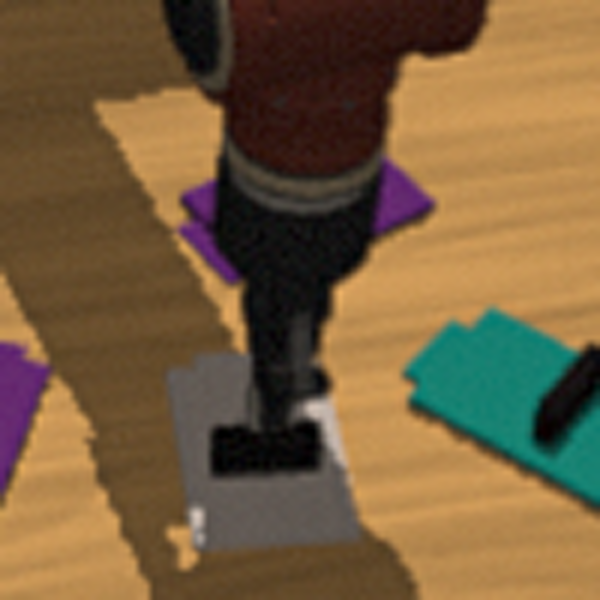

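View pics/top2.png

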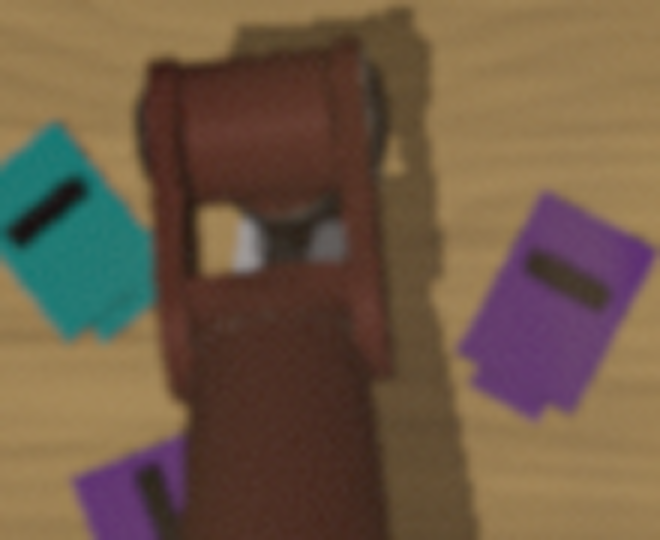

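```bash
python3 -c "
from h import *
import pickle
d=pickle.load(open('s0.pkl','rb'))
for n in ['top','scene']:
    for x,z in [(-.007,.038),(.007,.038),(.007,.0098),(-.007,.0098)]:
        print(n,x,z,np.round(proj(d[n],T2(.5915,.149,-.114,[(x,.028,z),(x,-.028,z)])),1).tolist())
p=snapshot('scene');im=p['img'][185:245,280:330,::-1]
cv2.imwrite('pics/s3.png',cv2.resize(im,None,fx=10,fy=10,interpolation=cv2.INTER_CUBIC)*1)
g=cv2.resize(im,None,fx=10,fy=10,interpolation=cv2.INTER_CUBIC); g=(255*(np.clip(g/255.,0,1))**.4).astype(np.uint8); cv2.imwrite('pics/s3.png',g)
"
```

```text
top -0.007 0.038 [[213.0, 203.9], [227.9, 205.7]]
top 0.007 0.038 [[213.6, 200.2], [228.4, 202.0]]
top 0.007 0.0098 [[214.3, 201.3], [228.9, 203.1]]
top -0.007 0.0098 [[213.8, 204.9], [228.4, 206.7]]
scene -0.007 0.038 [[313.4, 208.7], [295.0, 209.7]]
scene 0.007 0.038 [[314.2, 212.2], [295.7, 213.2]]
scene 0.007 0.0098 [[313.2, 218.2], [295.1, 219.3]]
scene -0.007 0.0098 [[312.5, 214.7], [294.5, 215.8]]
```

View pics/s3.png

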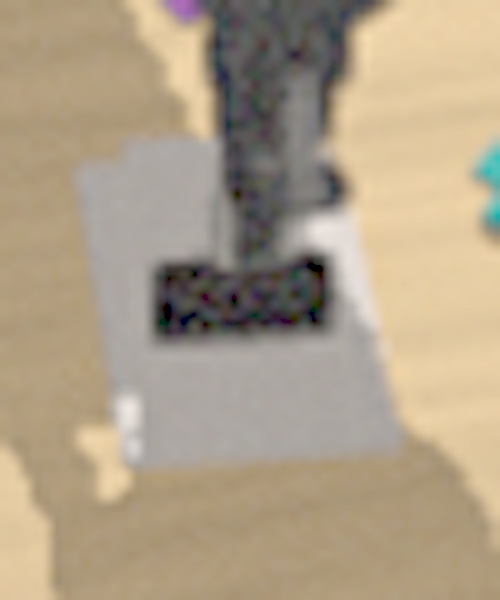

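```bash
python3 -c "
from h import *
import pickle
d=pickle.load(open('s0.pkl','rb'))
for dx in (-.057,-.043,.043,.057):
  print(dx,np.round(proj(d['scene'],T2(.5907,.1503,-.109,[(dx,.011,.113),(dx,-.011,.113)])),1).tolist())
p=[.5907,.1503]
print(np.round(proj(d['scene'],[[*p,.1],[*p,.173],[*p,.25]]),1))
"
python3 - <<'E'
import cv2
im=cv2.imread('pics/scene1.png'); g=(255*(im/255.)**.4).astype('uint8'); cv2.imwrite('pics/scene1g.png',g)
E
```

```text
-0.057 [[307.7, 179.5], [300.4, 179.9]]
-0.043 [[308.5, 182.8], [301.1, 183.2]]
0.043 [[313.3, 204.4], [305.6, 204.9]]
0.057 [[314.2, 208.2], [306.4, 208.6]]
[[306.7 196.7]
 [308.9 178.7]
 [311.5 157.8]]
```

View pics/scene1g.png

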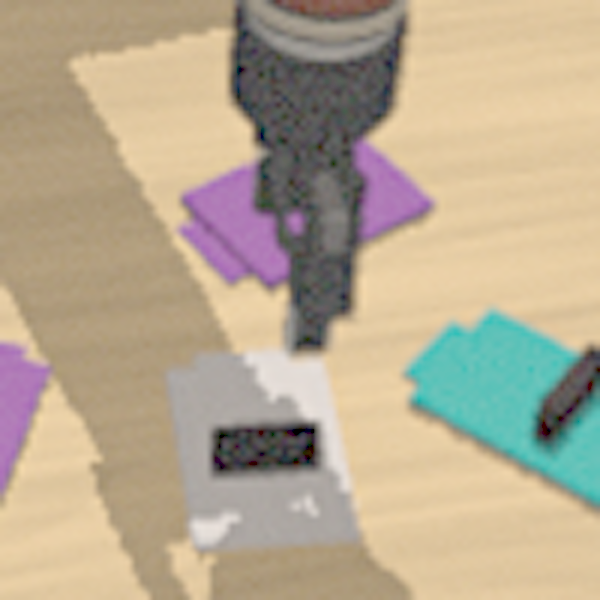

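The view at TCP z≈0.10 shows the fingertip about 24 mm higher than the pose predicts. A free close onto nothing agrees, so the tips probably stand above the bar's top (z≈38 mm). I'll check by touching gently down with shut fingers.

Request:
{"api": "drive_tool", "payload": {"motion": [[0,0,0.001,0,0,0,-1],[0,0,0,0,0,0,-1]]}}

```text
time_s: 6.12
tcp_pos: [0.5915, 0.1495, 0.0132]
ee_rot: [0.746, 0.666, -0.0, -0.0]
ft_force: [-0.6, -0.7, -0.3]
finger_gap: -0.0003
```

Request:
{"api": "drive_tool", "payload": {"motion": [[0,0,0.001,0,0,0,-1],[0,0,0,0,0,0,-1]]}}

```text
time_s: 6.28
tcp_pos: [0.5914, 0.1495, 0.0122]
ee_rot: [0.746, 0.666, -0.0, -0.0]
ft_force: [0.5, -0.7, 0.3]
finger_gap: -0.0002
```

```bash
python3 -c "
from h import *
rep()"
```

```text
t 6.28 tcp [0.5914 0.1495 0.0122] gap -0.0002 F [ 0.51 -0.69  0.32] M [0.02 0.05 0.  ]
 tool y yaw -6.54 tilt(y up) -0.02 x up -0.01
```

Request:
{"api": "drive_tool", "payload": {"motion": [[0,0,-0.03,0,0,0,-1],[0,0,-0.03,0,0,0,-1],[0,0,-0.03,0,0,0,-1],[0,0,-0.03,0,0,0,-1],[0,0,0,0,0,0,-1],[0,0,0,0,0,0,-1]]}}

```text
time_s: 6.78
tcp_pos: [0.5935, 0.1498, 0.1355]
ee_rot: [0.746, 0.666, 0.002, 0.002]
ft_force: [-1.0, -0.6, -0.4]
finger_gap: 0.0
```

```bash
python3 -c "
from h import *
p0,Rt=rep()
for n in ['top','scene']:
    p=snapshot(n); im=p['img'][:,:,::-1]
    q=proj(p,[p0,p0-Rt[:,2]*.073,p0-Rt[:,2]*.2]); print(n,np.round(q,1).tolist())
    a=(170,170,280,260) if n=='top' else (265,130,345,230)
    g=cv2.resize(im[a[1]:a[3],a[0]:a[2]],None,fx=6,fy=6,interpolation=cv2.INTER_CUBIC); g=(255*(g/255.)**.5).astype(np.uint8)
    for u in q: cv2.circle(g,(int((u[0]-a[0]+.5)*6),int((u[1]-a[1]+.5)*6)),3,(0,0,255),-1)
    cv2.imwrite(f'pics/{n}4.png',g)
"
```

```text
t 6.78 tcp [0.5935 0.1498 0.1355] gap 0.0 F [-0.96 -0.62 -0.39] M [-0.02  0.05 -0.02]
 tool y yaw -6.53 tilt(y up) 0.31 x up 0.07
top [[218.3, 198.5], [216.5, 195.5], [212.9, 189.4]]
scene [[307.8, 188.8], [310.1, 169.9], [314.6, 132.3]]
```

View pics/scene4.png

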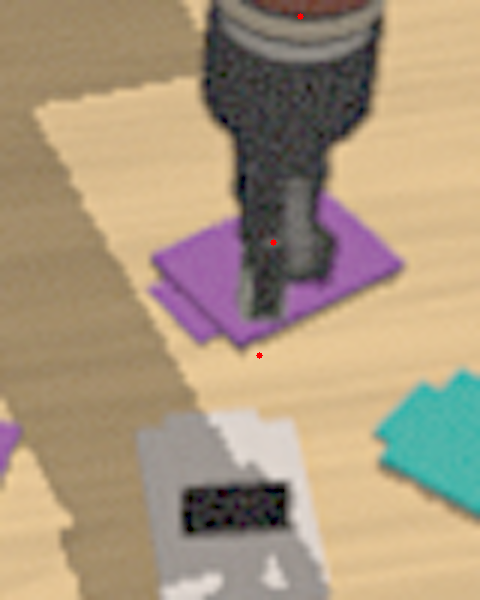

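View pics/top4.png

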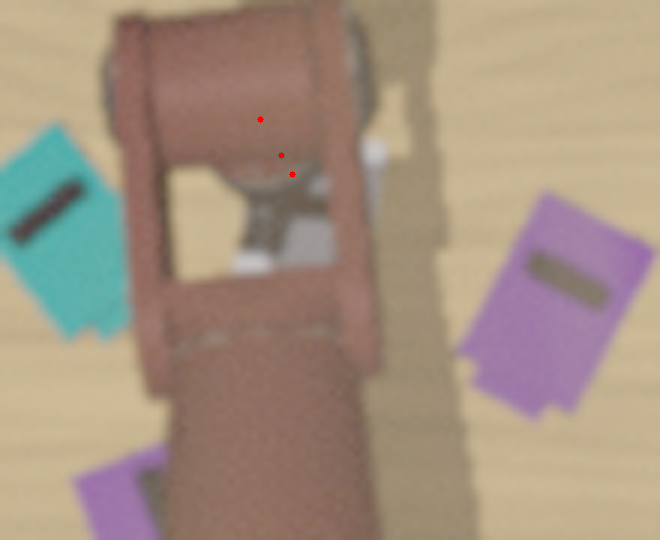

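The projected TCP (red, crop (259,355)) lies about 6.3 px below the real fingertip at crop (262,318). The tips are therefore about 25 mm short of the reported TCP along the tool axis. I'll calibrate this by a light touch on the bar's top.

Request:
{"api": "drive_tool", "payload": {"motion": [[0,0,0.04,0,0,0,-1],[0,0,0.04,0,0,0,-1],[0,0,0.03,0,0,0,-1],[0,0,0.01,0,0,0,-1],[0,0,0,0,0,0,-1],[0,0,0,0,0,0,-1]]}}

```text
time_s: 7.38
tcp_pos: [0.5903, 0.1494, 0.0108]
ee_rot: [0.746, 0.666, -0.001, -0.001]
ft_force: [-0.2, 0.3, 0.0]
finger_gap: -0.0001
```

Request:
{"api": "drive_tool", "payload": {"motion": [[0,0,0.001,0,0,0,-1],[0,0,0,0,0,0,-1]]}}

```text
time_s: 7.55
tcp_pos: [0.5913, 0.1495, 0.0111]
ee_rot: [0.746, 0.666, -0.0, -0.0]
ft_force: [-0.1, -0.7, -0.3]
finger_gap: -0.0004
```

Request:
{"api": "drive_tool", "payload": {"motion": [[0,0,0.001,0,0,0,-1],[0,0,0,0,0,0,-1]]}}

```text
time_s: 7.72
tcp_pos: [0.5916, 0.1495, 0.0104]
ee_rot: [0.746, 0.666, -0.0, -0.0]
ft_force: [0.2, 0.4, 0.1]
finger_gap: 0.0001
```

Request:
{"api": "drive_tool", "payload": {"motion": [[0,0,0.001,0,0,0,-1],[0,0,0,0,0,0,-1]]}}

```text
time_s: 7.88
tcp_pos: [0.5915, 0.1495, 0.0094]
ee_rot: [0.746, 0.666, -0.0, -0.0]
ft_force: [0.0, 0.2, 0.0]
finger_gap: 0.0004
```

Request:
{"api": "drive_tool", "payload": {"motion": [[0,0,0.001,0,0,0,-1],[0,0,0,0,0,0,-1]]}}

```text
time_s: 8.05
tcp_pos: [0.5915, 0.1495, 0.0083]
ee_rot: [0.746, 0.666, -0.0, -0.0]
ft_force: [-0.2, -0.2, -0.1]
finger_gap: 0.0002
```

Request:
{"api": "drive_tool", "payload": {"motion": [[0,0,0.001,0,0,0,-1],[0,0,0,0,0,0,-1]]}}

```text
time_s: 8.22
tcp_pos: [0.5915, 0.1495, 0.0072]
ee_rot: [0.746, 0.666, -0.0, -0.0]
ft_force: [0.5, 0.1, -0.1]
finger_gap: 0.0002
```

```bash
python3 -c "
from h import *
p0,Rt=rep()
for n in ['top','scene']:
    p=snapshot(n); im=p['img'][:,:,::-1]
    a=(185,185,245,235) if n=='top' else (275,175,335,240)
    g=cv2.resize(im[a[1]:a[3],a[0]:a[2]],None,fx=9,fy=9,interpolation=cv2.INTER_CUBIC); g=(255*(g/255.)**.4).astype(np.uint8)
    cv2.imwrite(f'pics/{n}5.png',g)
"
```

```text
t 8.22 tcp [0.5915 0.1495 0.0072] gap 0.0002 F [ 0.53  0.09 -0.11] M [ 0.02 -0.05 -0.08]
 tool y yaw -6.53 tilt(y up) -0.02 x up -0.0
```

View pics/scene5.png

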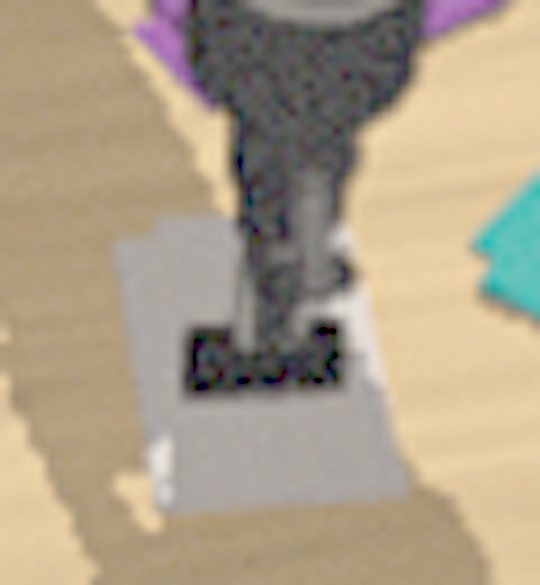

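View pics/top5.png

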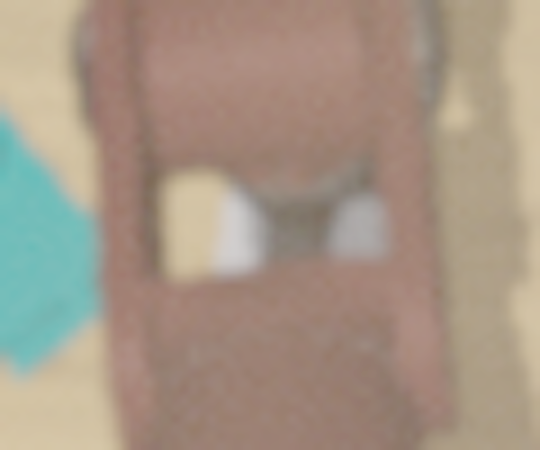

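The tip now shows in front of the bar's top face (crop (270,355), row about 214), so it is above the bar and nearly touching. I continue in 1 mm steps.

Request:
{"api": "drive_tool", "payload": {"motion": [[0,0,0.001,0,0,0,-1],[0,0,0,0,0,0,-1]]}}

```text
time_s: 8.48
tcp_pos: [0.5918, 0.1495, 0.0072]
ee_rot: [0.746, 0.666, -0.0, 0.0]
ft_force: [-2.3, -0.5, 3.0]
finger_gap: 0.0002
```

Request:
{"api": "drive_tool", "payload": {"motion": [[0,0,0.001,0,0,0,-1],[0,0,0,0,0,0,-1]]}}

```text
time_s: 8.65
tcp_pos: [0.5918, 0.1496, 0.0071]
ee_rot: [0.746, 0.666, -0.0, -0.0]
ft_force: [-5.2, -1.5, 9.1]
finger_gap: 0.0002
```

Request:
{"api": "drive_tool", "payload": {"motion": [[0,0,0.001,0,0,0,-1],[0,0,0,0,0,0,-1]]}}

```text
time_s: 8.82
tcp_pos: [0.5919, 0.1495, 0.0071]
ee_rot: [0.746, 0.666, -0.0, -0.0]
ft_force: [-7.9, -1.6, 14.1]
finger_gap: -0.0002
```

Contact came at reading z=0.0071, against a bar top of about 38 mm. The real tips are therefore about 31 mm short of the reported TCP. I back off and open.

Request:
{"api": "drive_tool", "payload": {"motion": [[0,0,-0.008,0,0,0,-1],[0,0,0,0,0,0,1],[0,0,0,0,0,0,1],[0,0,0,0,0,0,1],[0,0,0,0,0,0,1],[0,0,0,0,0,0,1],[0,0,0,0,0,0,1],[0,0,0,0,0,0,1],[0,0,0,0,0,0,1]]}}

```text
time_s: 9.57
tcp_pos: [0.5915, 0.1495, 0.0122]
ee_rot: [0.746, 0.666, -0.0, -0.0]
ft_force: [0.5, -0.7, -0.4]
finger_gap: 0.0854
```

```bash
python3 -c "
from h import *
rep([.5915,.149,-.018])
for n in ['scene']:
    p=snapshot(n); im=p['img'][:,:,::-1]
    a=(275,165,345,240)
    g=cv2.resize(im[a[1]:a[3],a[0]:a[2]],None,fx=8,fy=8,interpolation=cv2.INTER_CUBIC); g=(255*(g/255.)**.4).astype(np.uint8)
    cv2.imwrite(f'pics/{n}6.png',g)
"
```

```text
t 9.57 tcp [0.5915 0.1495 0.0122] gap 0.0854 F [ 0.48 -0.7  -0.37] M [-0.07  0.01 -0.01]
 tool y yaw -6.54 tilt(y up) -0.02 x up -0.0
 shift in tool axes [-0.0005  0.      0.0302]
```

View pics/scene6.png

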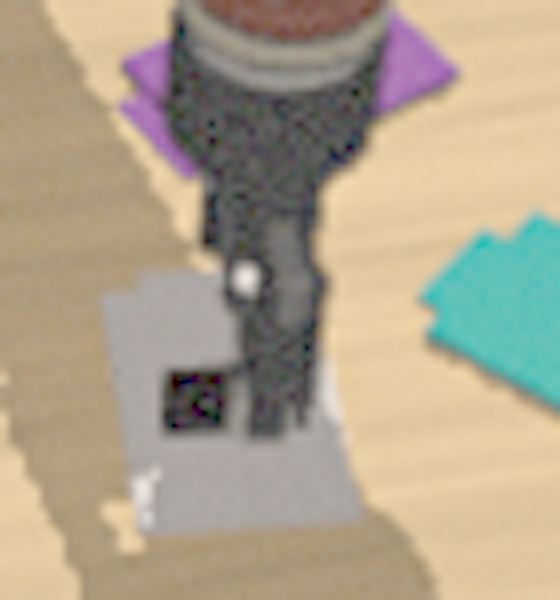

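Request:
{"api": "drive_tool", "payload": {"motion": [[0,0,0.008,0,0,0,1],[0,0,0.008,0,0,0,1],[0,0,0.006,0,0,0,1],[0,0,0.004,0,0,0,0.6],[0,0,0.002,0,0,0,0.3],[0,0,0,0,0,0,0],[0,0,0,0,0,0,0]]}}

```text
time_s: 10.2
tcp_pos: [0.5916, 0.1495, -0.0158]
ee_rot: [0.746, 0.666, -0.0, -0.0]
ft_force: [-0.0, 0.7, 0.4]
finger_gap: 0.0431
```

Request:
{"api": "drive_tool", "payload": {"motion": [[0,0,0,0,0,0,-0.4],[0,0,0,0,0,0,-0.5],[0,0,0,0,0,0,-0.5]]}}

```text
time_s: 10.45
tcp_pos: [0.592, 0.1496, -0.0151]
ee_rot: [0.746, 0.666, 0.0, 0.0]
ft_force: [0.2, -0.1, -0.1]
finger_gap: 0.0211
```

```bash
python3 -c "
from h import *
rep([.5915,.149,-.018])"
```

```text
t 10.45 tcp [ 0.592   0.1496 -0.0151] gap 0.0211 F [ 0.24 -0.11 -0.07] M [0.01 0.03 0.02]
 tool y yaw -6.54 tilt(y up) 0.05 x up 0.01
 shift in tool axes [-0.0006 -0.0004  0.0029]
```

Request:
{"api": "drive_tool", "payload": {"motion": [[0,0,0,0,0,0,-0.6],[0,0,0,0,0,0,-0.8],[0,0,0,0,0,0,-1],[0,0,0,0,0,0,-1],[0,0,0,0,0,0,-1]]}}

```text
time_s: 10.87
tcp_pos: [0.592, 0.1496, -0.0151]
ee_rot: [0.746, 0.666, 0.0, 0.0]
ft_force: [0.9, 0.2, 2.7]
finger_gap: 0.0126
```

```bash
python3 -c "
from h import *
rep([.5915,.149,-.018])"
```

```text
t 10.87 tcp [ 0.592   0.1496 -0.0151] gap 0.0126 F [0.88 0.24 2.66] M [-0.03 -0.05  0.07]
 tool y yaw -6.53 tilt(y up) 0.05 x up 0.01
 shift in tool axes [-0.0006 -0.0005  0.0029]
```

Gripped, with the gap at 12.6 mm. Lifting straight up.

Request:
{"api": "drive_tool", "payload": {"motion": [[0,0,-0.005,0,0,0,-1],[0,0,-0.01,0,0,0,-1],[0,0,-0.02,0,0,0,-1],[0,0,-0.03,0,0,0,-1],[0,0,-0.03,0,0,0,-1],[0,0,-0.03,0,0,0,-1],[0,0,-0.02,0,0,0,-1],[0,0,-0.01,0,0,0,-1],[0,0,0,0,0,0,-1],[0,0,0,0,0,0,-1]]}}

```text
time_s: 11.7
tcp_pos: [0.5911, 0.1494, 0.1388]
ee_rot: [0.746, 0.666, -0.0, -0.0]
ft_force: [-0.7, 0.2, -3.7]
finger_gap: 0.0124
```

```bash
python3 -c "
from h import *
p0,Rt=rep([.5,-.05,.14])
for n in ['top','scene']:
    p=snapshot(n); im=p['img'][:,:,::-1]
    a=(190,170,260,240) if n=='top' else (265,135,345,225)
    g=cv2.resize(im[a[1]:a[3],a[0]:a[2]],None,fx=8,fy=8,interpolation=cv2.INTER_CUBIC)
    cv2.imwrite(f'pics/{n}7.png',(255*(g/255.)**.6).astype(np.uint8))
    print(n,np.round(proj(p,T2(p0[0],p0[1],np.radians(-6.53),[(x,y,p0[2]+.039-.014) for x,y in[(-.071,.042),(-.071,-.042),(.047,-.042),(.047,.042)]])),1).tolist())
"
```

```text
t 11.7 tcp [0.5911 0.1494 0.1388] gap 0.0124 F [-0.7   0.18 -3.71] M [-0.07 -0.    0.01]
 tool y yaw -6.54 tilt(y up) -0.04 x up -0.01
 shift in tool axes [-0.2085 -0.0678 -0.0011]
top [[202.9, 216.6], [226.9, 219.6], [231.4, 186.3], [207.6, 183.4]]
scene [[318.9, 163.2], [290.2, 164.7], [295.7, 194.2], [326.4, 192.6]]
```

View pics/scene7.png

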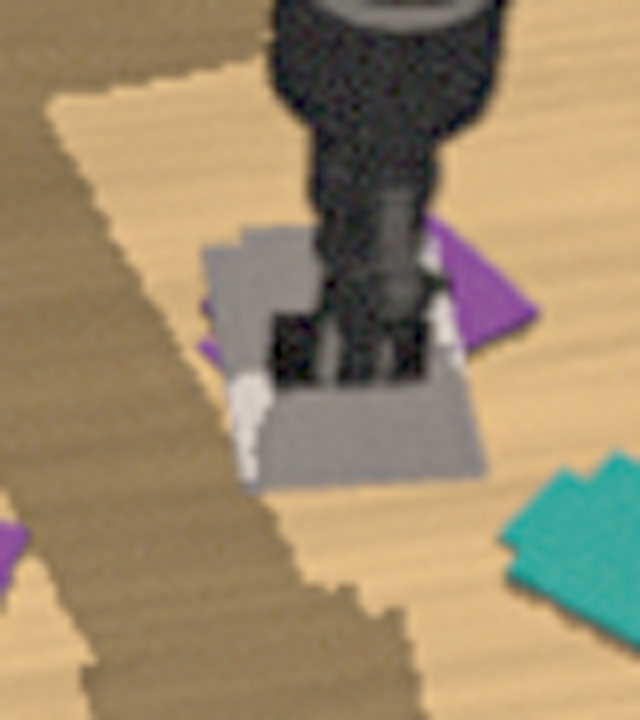

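View pics/top7.png

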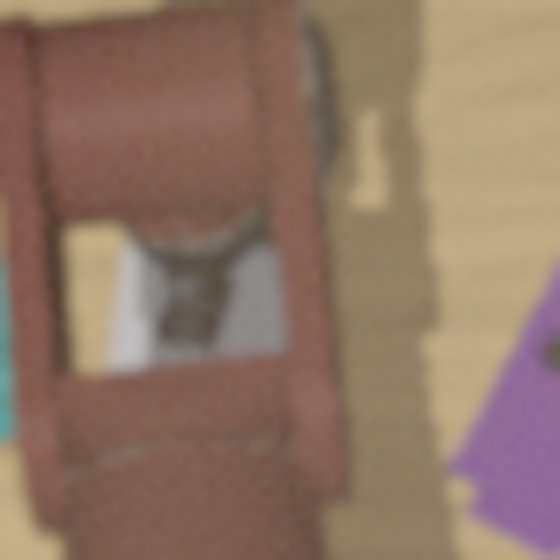

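The hatch hangs level and straight. Its observed corners lie within about 1 px of the prediction (crop (203,248), (252,492), (487,472)). Next I carry it over to the plinth, turning as I go.

```bash
python3 -c "
from h import *
rep([.593,-.208,.16])"
```

```text
t 11.8 tcp [0.5899 0.1493 0.1367] gap 0.0129 F [ 0.05  1.27 -3.05] M [-0.03 -0.06  0.01]
 tool y yaw -6.54 tilt(y up) -0.25 x up -0.06
 shift in tool axes [-0.3547  0.0436 -0.0231]
```

Request:
{"api": "drive_tool", "payload": {"motion": [[-0.015,0.002,-0.006,0,0,0,-1],[-0.03,0.0035,-0.006,0,0,0,-1],[-0.032,0.004,-0.006,0,0,0,-1],[-0.032,0.004,-0.005,0,0,0,-1],[-0.032,0.004,0,0,0,0,-1],[-0.032,0.004,0,0,0,0,-1],[-0.032,0.004,0,0,0,0,-1],[-0.032,0.004,0,0,0,0,-1],[-0.032,0.004,0,0,0,0,-1],[-0.032,0.004,0,0,0,0,-1],[-0.03,0.0035,0,0,0,0,-1],[-0.024,0.003,0,0,0,0,-1]]}}

```text
time_s: 12.8
tcp_pos: [0.5934, -0.2109, 0.1606]
ee_rot: [0.747, 0.665, -0.001, -0.001]
ft_force: [0.4, 0.3, -3.4]
finger_gap: 0.0127
```

Request:
{"api": "drive_tool", "payload": {"motion": [[0,0,0,0,0,-5,-1],[0,0,0,0,0,-5,-1],[0,0,0,-5,0,0,-1],[0,0,0,-5,0,0,-1],[0,0,0,-5,0,0,-1],[0,0,0,-5,0,0,-1],[0,0,0,0,0,0,-1],[0,0,0,0,0,0,-1],[0,0,0,0,0,0,-1]]}}

```text
time_s: 13.55
tcp_pos: [0.5948, -0.2086, 0.1621]
ee_rot: [0.675, 0.717, 0.126, 0.118]
ft_force: [0.2, -0.4, -2.8]
finger_gap: 0.0125
```

```bash
python3 -c "
from h import *
import pickle
p0,Rt=rep([.5931,-.2083,.1316])
D={}
for n in ['top','scene']:
    p=snapshot(n); D[n]=p; im=p['img'][:,:,::-1]
    a=(275,150,365,260) if n=='top' else (130,140,235,270)
    g=cv2.resize(im[a[1]:a[3],a[0]:a[2]],None,fx=5.4,fy=5.4,interpolation=cv2.INTER_CUBIC)
    g=(255*(g/255.)**.6).astype(np.uint8)
    for nm,off,c in (('axial',-Rt[:,2]*.025,(0,0,255)),('world',np.array([0,0,.039])+Rt[:,2]*.014,(255,0,0))):
        P=[p0+off+Rt@[y,x,0] for x,y in[(-.071,.042),(-.071,-.042),(.047,-.042),(.047,.042)]]
        u=proj(p,P); print(n,nm,np.round(u,1).tolist())
        for q in u: cv2.circle(g,(int((q[0]-a[0]+.5)*5.4),int((q[1]-a[1]+.5)*5.4)),2,c,-1)
    cv2.imwrite(f'pics/{n}8.png',g)
pickle.dump((D,p0,Rt),open('s8.pkl','wb'))
"
```

```text
t 13.55 tcp [ 0.5948 -0.2086  0.1621] gap 0.0125 F [ 0.21 -0.42 -2.83] M [-0.05  0.3  -0.05]
 tool y yaw 3.44 tilt(y up) 19.89 x up 0.01
 shift in tool axes [ 0.0004 -0.012   0.0281]
top axial [[309.9, 220.1], [334.1, 218.9], [333.4, 185.3], [308.9, 186.6]]
top world [[309.7, 216.2], [333.9, 215.0], [333.2, 181.4], [308.7, 182.6]]
scene axial [[191.0, 178.7], [161.1, 184.0], [162.3, 203.0], [195.0, 197.0]]
scene world [[191.5, 181.4], [161.4, 186.7], [162.6, 206.1], [195.7, 200.0]]
```

View pics/scene8.png

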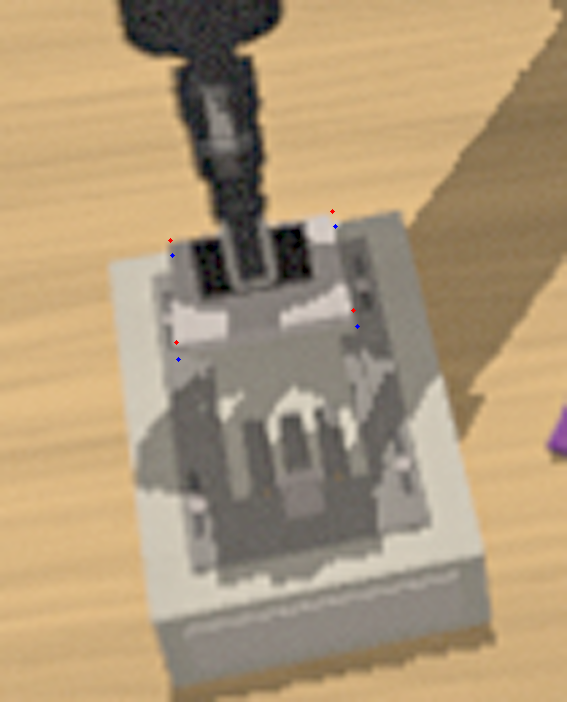

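View pics/top8.png

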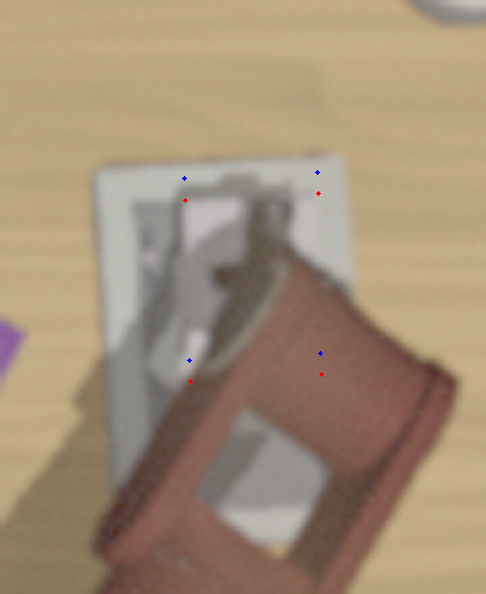

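Axial offset (red) matches the plate's corners in both views (`scene8` (170,243), (180,345), (352,308)). I now go down to 20 mm above the pre-insertion pose.

Request:
{"api": "drive_tool", "payload": {"motion": [[0,-0.006,0.014,0,0,0,-1],[0,-0.006,0.014,0,0,0,-1],[0,-0.007,0.019,0,0,0,-1],[0,-0.007,0.019,0,0,0,-1],[0,0,0,0,0,0,-1],[0,0,0,0,0,0,-1],[0,0,0,0,0,0,-1]]}}

```text
time_s: 14.23
tcp_pos: [0.5944, -0.2087, 0.0931]
ee_rot: [0.675, 0.717, 0.127, 0.12]
ft_force: [0.5, -0.0, -2.3]
finger_gap: 0.013
```

```bash
cat >> h.py <<'E'
PL=(.5558,-.2106,np.radians(3.6))
def hatch(d=.039):
    p,Rt=rep(); c,s=np.cos(PL[2]),np.sin(PL[2])
    M=np.array([[c,s,0],[-s,c,0],[0,0,1]])
    loc=lambda w: M@(w-np.array([PL[0],PL[1],0]))
    G=p-Rt[:,2]*d
    for n,o in(("G",(0,0,0)),("F plate top front",(0,-.071,.014)),("tip top",(0,-.085,.0195)),("rear top",(0,.047,.014))):
        print("  ",n,np.round(1000*loc(G+Rt@np.array(o)),1))
E
python3 -c "
from h import *
hatch(); rep([.5931,-.2083,.0716])
p=snapshot('scene');im=p['img'][:,:,::-1];a=(130,160,235,270)
g=cv2.resize(im[a[1]:a[3],a[0]:a[2]],None,fx=5.4,fy=5.4,interpolation=cv2.INTER_CUBIC)
cv2.imwrite('pics/scene9.png',(255*(g/255.)**.6).astype(np.uint8))
"
```

```text
t 14.23 tcp [ 0.5944 -0.2087  0.0931] gap 0.013 F [ 0.48 -0.01 -2.27] M [0.01 0.33 0.01]
 tool y yaw 3.51 tilt(y up) 20.09 x up -0.06
   G [ 25.2  -0.5 129.7]
   F plate top front [-36.6  -0.4  92.2]
   tip top [-47.9  -0.4  82.2]
   rear top [ 74.2  -0.6 132.7]
t 14.23 tcp [ 0.5944 -0.2087  0.0931] gap 0.013 F [ 0.48 -0.01 -2.27] M [0.01 0.33 0.01]
 tool y yaw 3.51 tilt(y up) 20.09 x up -0.06
 shift in tool axes [ 0.0005 -0.0086  0.0198]
```

View pics/scene9.png

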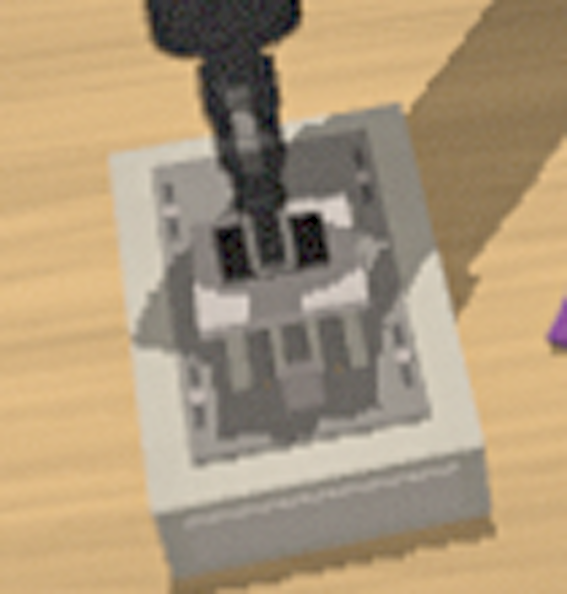

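```bash
python3 -c "
from h import *
p=snapshot('scene'); p0,Rt=rep()
P=[p0-Rt[:,2]*.025+Rt@[y,x,0] for x,y in[(.047,-.042),(.047,.042),(-.071,-.042)]]
print(proj(p,P)); print('obs 166.0,221.0  197.8,214.5')
im=p['img'][:,:,::-1];a=(155,190,215,255)
g=cv2.resize(im[a[1]:a[3],a[0]:a[2]],None,fx=9,fy=9,interpolation=cv2.INTER_CUBIC)
g=(255*(g/255.)**.6).astype(np.uint8)
c=lambda P:[tuple(int(v) for v in (u-a[:2]+.5)*9) for u in proj(p,P)]
for off in(-.003,.0,.003): 
  W=T2(*PL,[(-.057+off,-.045,.064),(-.057+off,.045,.064)]); q=c(W); cv2.line(g,q[0],q[1],(0,0,255),1)
W=T2(*PL,[(.0585,-.012,.066),(.0585,.012,.066),(.0645,0,.064),(.0645,-.045,.064),(.0645,.045,.064)])
for q in c(W): cv2.circle(g,q,2,(255,0,0),-1)
cv2.imwrite('pics/scene10.png',g)
"
```

```text
t 14.33 tcp [ 0.5946 -0.209   0.094 ] gap 0.0126 F [-0.02  0.48 -2.92] M [-0.07  0.32 -0.02]
 tool y yaw 3.53 tilt(y up) 20.17 x up -0.12
[[166.61991097 220.0130346 ]
 [197.86402898 214.13195154]
 [165.07313343 200.58801063]]
obs 166.0,221.0  197.8,214.5
```

View pics/scene10.png

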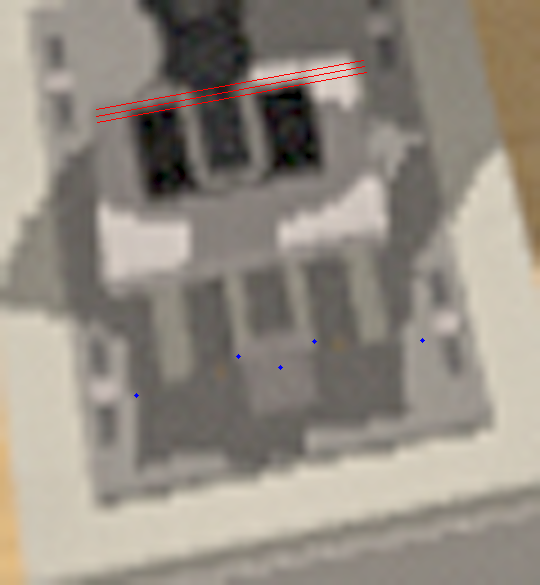

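Lateral alignment is good to about 1 mm, and the catch nose at crop (280,345) agrees with the predicted spot. Now I lower to the pre-insertion pose.

Request:
{"api": "drive_tool", "payload": {"motion": [[0,-0.003,0.006,0,0,0,-1],[0,-0.002,0.005,0,0,0,-1],[0,-0.002,0.005,0,0,0,-1],[0,-0.002,0.004,0,0,0,-1],[0,0,0,0,0,0,-1],[0,0,0,0,0,0,-1]]}}

```text
time_s: 14.83
tcp_pos: [0.591, -0.2081, 0.0688]
ee_rot: [0.675, 0.717, 0.126, 0.118]
ft_force: [-0.6, -0.0, -4.2]
finger_gap: 0.0127
```

```bash
python3 -c "
from h import *
hatch()"
```

```text
t 14.83 tcp [ 0.591  -0.2081  0.0688] gap 0.0127 F [-0.62 -0.03 -4.25] M [-0.04  0.31 -0.01]
 tool y yaw 3.44 tilt(y up) 19.94 x up 0.05
   G [ 21.9   0.3 105.4]
   F plate top front [-40.    0.5  68.1]
   tip top [-51.3   0.5  58.1]
   rear top [7.090e+01 1.000e-01 1.083e+02]
```

Request:
{"api": "drive_tool", "payload": {"motion": [[0,-0.002,-0.001,0,0,0,-1],[0,-0.003,0,0,0,0,-1],[0,-0.003,0,0,0,0,-1],[0,-0.002,0,0,0,0,-1],[0,0,0,0,0,0,-1],[0,0,0,0,0,0,-1]]}}

```text
time_s: 15.33
tcp_pos: [0.5816, -0.209, 0.0672]
ee_rot: [0.675, 0.717, 0.126, 0.119]
ft_force: [-0.1, 0.0, -2.1]
finger_gap: 0.0127
```

```bash
python3 -c "
from h import *
hatch()"
```

```text
t 15.33 tcp [ 0.5816 -0.209   0.0672] gap 0.0127 F [-0.13  0.02 -2.09] M [-0.02  0.28  0.03]
 tool y yaw 3.45 tilt(y up) 20.01 x up -0.0
   G [ 12.5  -0.  103.8]
   F plate top front [-49.4   0.2  66.4]
   tip top [-60.7   0.2  56.4]
   rear top [ 6.140e+01 -1.000e-01  1.067e+02]
```

Request:
{"api": "drive_tool", "payload": {"motion": [[0,-0.001,0,0,0,0,-1],[0,-0.001,0,0,0,0,-1],[0,-0.001,0,0,0,0,-1],[0,-0.001,0,0,0,0,-1],[0,0,0,0,0,0,-1]]}}

```text
time_s: 15.75
tcp_pos: [0.5778, -0.2091, 0.0656]
ee_rot: [0.675, 0.717, 0.126, 0.119]
ft_force: [0.5, 0.5, -3.0]
finger_gap: 0.0129
```

Request:
{"api": "drive_tool", "payload": {"motion": [[0,-0.001,0,0,0,0,-1],[0,-0.001,0,0,0,0,-1],[0,0,0,0,0,0,-1]]}}

```text
time_s: 16.0
tcp_pos: [0.5759, -0.2093, 0.0649]
ee_rot: [0.675, 0.717, 0.126, 0.119]
ft_force: [-0.1, -0.4, -2.9]
finger_gap: 0.0127
```

```bash
python3 -c "
from h import *
hatch()"
```

```text
t 16.0 tcp [ 0.5759 -0.2093  0.0649] gap 0.0127 F [-0.06 -0.41 -2.91] M [-0.01  0.3   0.06]
 tool y yaw 3.46 tilt(y up) 19.98 x up 0.01
   G [6.800e+00 1.000e-01 1.016e+02]
   F plate top front [-55.2   0.2  64.2]
   tip top [-66.4   0.3  54.2]
   rear top [ 55.7  -0.  104.5]
```

Request:
{"api": "drive_tool", "payload": {"motion": [[0,-0.001,0,0,0,0,-1],[0,0,0,0,0,0,-1]]}}

```text
time_s: 16.17
tcp_pos: [0.575, -0.2093, 0.0647]
ee_rot: [0.675, 0.717, 0.126, 0.119]
ft_force: [0.8, -0.3, -3.6]
finger_gap: 0.0126
```

Request:
{"api": "drive_tool", "payload": {"motion": [[0,-0.001,0,0,0,0,-1],[0,0,0,0,0,0,-1]]}}

```text
time_s: 16.33
tcp_pos: [0.5741, -0.2094, 0.0643]
ee_rot: [0.675, 0.717, 0.126, 0.119]
ft_force: [0.1, -0.0, -2.6]
finger_gap: 0.0127
```

Request:
{"api": "drive_tool", "payload": {"motion": [[0,-0.001,0,0,0,0,-1],[0,0,0,0,0,0,-1]]}}

```text
time_s: 16.5
tcp_pos: [0.5731, -0.2095, 0.0639]
ee_rot: [0.675, 0.717, 0.126, 0.119]
ft_force: [-0.4, -0.1, -2.3]
finger_gap: 0.0125
```

Request:
{"api": "drive_tool", "payload": {"motion": [[0,-0.001,0,0,0,0,-1],[0,0,0,0,0,0,-1]]}}

```text
time_s: 16.67
tcp_pos: [0.5722, -0.2095, 0.0636]
ee_rot: [0.675, 0.717, 0.126, 0.119]
ft_force: [-0.6, -0.5, -3.2]
finger_gap: 0.0127
```

Request:
{"api": "drive_tool", "payload": {"motion": [[0,-0.001,0,0,0,0,-1],[0,0,0,0,0,0,-1]]}}

```text
time_s: 16.83
tcp_pos: [0.5712, -0.2096, 0.0633]
ee_rot: [0.675, 0.717, 0.126, 0.119]
ft_force: [0.2, 0.1, -3.2]
finger_gap: 0.013
```

```bash
python3 -c "
from h import *
hatch()
p=snapshot('scene');im=p['img'][:,:,::-1];a=(140,165,230,265)
g=cv2.resize(im[a[1]:a[3],a[0]:a[2]],None,fx=6,fy=6,interpolation=cv2.INTER_CUBIC)
cv2.imwrite('pics/scene11.png',(255*(g/255.)**.6).astype(np.uint8))
"
```

```text
t 16.83 tcp [ 0.5712 -0.2096  0.0633] gap 0.013 F [ 0.17  0.13 -3.21] M [0.01 0.34 0.02]
 tool y yaw 3.46 tilt(y up) 19.99 x up 0.0
   G [ 2.1  0.1 99.9]
   F plate top front [-59.8   0.2  62.5]
   tip top [-71.1   0.3  52.6]
   rear top [ 51.1  -0.  102.9]
```

View pics/scene11.png

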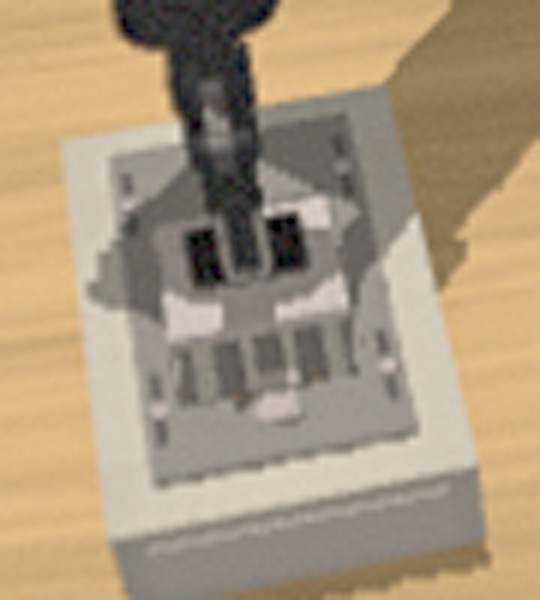

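Request:
{"api": "drive_tool", "payload": {"motion": [[0,-0.001,0,0,0,0,-1],[0,0,0,0,0,0,-1]]}}

```text
time_s: 17.05
tcp_pos: [0.5703, -0.2096, 0.063]
ee_rot: [0.675, 0.717, 0.126, 0.119]
ft_force: [-0.3, -0.1, -2.4]
finger_gap: 0.0129
```

Request:
{"api": "drive_tool", "payload": {"motion": [[0,-0.001,0,0,0,0,-1],[0,0,0,0,0,0,-1]]}}

```text
time_s: 17.22
tcp_pos: [0.5697, -0.2098, 0.0629]
ee_rot: [0.675, 0.717, 0.127, 0.119]
ft_force: [0.9, 0.3, -3.2]
finger_gap: 0.0129
```

Request:
{"api": "drive_tool", "payload": {"motion": [[0,-0.001,0,0,0,0,-1],[0,0,0,0,0,0,-1]]}}

```text
time_s: 17.38
tcp_pos: [0.5695, -0.2098, 0.0632]
ee_rot: [0.675, 0.717, 0.127, 0.12]
ft_force: [4.8, 1.7, -3.4]
finger_gap: 0.0125
```

Contact: Fx is about 5 N with the plate's front edge at plinth x≈-61.4, a little under the ledge's top. The tongue tip is about 10 mm beyond that, so it is hooked. I back off slightly and start the swing about the front edge. One step of 2.5° takes a shift of (-1.2, +3.1) mm.

Request:
{"api": "drive_tool", "payload": {"motion": [[0,0.0025,-0.001,0,0,0,-1],[0,0,0,0,0,0,-1],[0,0,0,0,0,0,-1]]}}

```text
time_s: 17.63
tcp_pos: [0.5703, -0.2097, 0.0639]
ee_rot: [0.675, 0.717, 0.126, 0.119]
ft_force: [0.2, 0.3, -2.8]
finger_gap: 0.0131
```

```bash
python3 -c "
from h import *
hatch()"
```

```text
t 17.63 tcp [ 0.5703 -0.2097  0.0639] gap 0.0131 F [ 0.18  0.26 -2.77] M [-0.03  0.32 -0.01]
 tool y yaw 3.48 tilt(y up) 19.94 x up -0.0
   G [1.200e+00 1.000e-01 1.006e+02]
   F plate top front [-60.8   0.2  63.2]
   tip top [-72.1   0.2  53.3]
   rear top [ 50.2  -0.  103.5]
```

Request:
{"api": "drive_tool", "payload": {"motion": [[0,-0.0007,0.003,2.5,0,0,-1],[0,-0.0012,0.003,2.5,0,0,-1],[0,0,0,0,0,0,-1]]}}

```text
time_s: 17.88
tcp_pos: [0.5714, -0.2097, 0.0579]
ee_rot: [0.679, 0.722, 0.095, 0.089]
ft_force: [0.4, 0.1, -2.5]
finger_gap: 0.0127
```

Request:
{"api": "drive_tool", "payload": {"motion": [[0,-0.0012,0.003,2.5,0,0,-1],[0,-0.0012,0.003,2.5,0,0,-1],[0,0,0,0,0,0,-1]]}}

```text
time_s: 18.13
tcp_pos: [0.5704, -0.2096, 0.0512]
ee_rot: [0.683, 0.726, 0.064, 0.06]
ft_force: [0.4, -1.6, -2.3]
finger_gap: 0.0129
```

```bash
python3 -c "
from h import *
hatch()"
```

```text
t 18.13 tcp [ 0.5704 -0.2096  0.0512] gap 0.0129 F [ 0.41 -1.59 -2.26] M [ 0.05  0.17 -0.01]
 tool y yaw 3.51 tilt(y up) 9.99 x up 0.01
   G [ 7.8  0.1 89.6]
   F plate top front [-59.7   0.2  63.5]
   tip top [-72.5   0.2  55.7]
   rear top [56.5  0.  84. ]
```

Request:
{"api": "drive_tool", "payload": {"motion": [[0,-0.0016,0.003,2.5,0,0,-1],[0,0,0,0,0,0,-1]]}}

```text
time_s: 18.3
tcp_pos: [0.5691, -0.2096, 0.048]
ee_rot: [0.684, 0.727, 0.048, 0.045]
ft_force: [-0.6, -0.5, -3.2]
finger_gap: 0.0129
```

Request:
{"api": "drive_tool", "payload": {"motion": [[0,-0.0014,0.003,2.5,0,0,-1],[0,0,0,0,0,0,-1]]}}

```text
time_s: 18.47
tcp_pos: [0.5677, -0.2098, 0.045]
ee_rot: [0.684, 0.728, 0.032, 0.03]
ft_force: [-2.2, -1.2, -1.1]
finger_gap: 0.0128
```

```bash
python3 -c "
from h import *
hatch()
p=snapshot('scene');im=p['img'][:,:,::-1];a=(140,165,230,265)
g=cv2.resize(im[a[1]:a[3],a[0]:a[2]],None,fx=6,fy=6,interpolation=cv2.INTER_CUBIC)
cv2.imwrite('pics/scene12.png',(255*(g/255.)**.6).astype(np.uint8))
"
```

```text
t 18.47 tcp [ 0.5677 -0.2098  0.045 ] gap 0.0128 F [-2.22 -1.22 -1.14] M [-0.06  0.41 -0.07]
 tool y yaw 3.51 tilt(y up) 5.0 x up 0.01
   G [ 8.6  0.  83.8]
   F plate top front [-60.9   0.2  63.7]
   tip top [-74.4   0.2  57. ]
   rear top [56.6 -0.  74. ]
```

View pics/scene12.png

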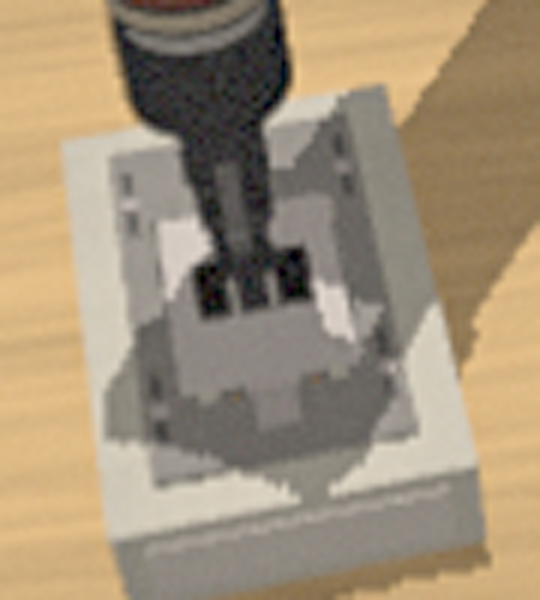

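The rear edge now meets the catch ramp (Fx about -2 N). In the picture the plate lies inside the opening with its rear edge at the catch (277,400). I continue in small steps.

Request:
{"api": "drive_tool", "payload": {"motion": [[0,-0.0006,0.0016,1.25,0,0,-1],[0,0,0,0,0,0,-1]]}}

```text
time_s: 18.68
tcp_pos: [0.5671, -0.21, 0.0435]
ee_rot: [0.685, 0.728, 0.024, 0.022]
ft_force: [0.0, -1.1, -1.0]
finger_gap: 0.0128
```

Request:
{"api": "drive_tool", "payload": {"motion": [[0,-0.0006,0.0016,1.25,0,0,-1],[0,0,0,0,0,0,-1]]}}

```text
time_s: 18.85
tcp_pos: [0.5667, -0.21, 0.0417]
ee_rot: [0.685, 0.728, 0.015, 0.015]
ft_force: [-1.8, -0.3, -0.7]
finger_gap: 0.0127
```

```bash
python3 -c "
from h import *
hatch()"
```

```text
t 18.85 tcp [ 0.5667 -0.21    0.0417] gap 0.0127 F [-1.82 -0.27 -0.66] M [-0.07  0.34 -0.02]
 tool y yaw 3.48 tilt(y up) 2.43 x up -0.0
   G [ 9.3 -0.  80.7]
   F plate top front [-61.1   0.1  63.7]
   tip top [-74.8   0.1  57.6]
   rear top [56.8 -0.1 68.7]
```

Request:
{"api": "drive_tool", "payload": {"motion": [[0,-0.0003,0.0016,1.25,0,0,-1],[0,0,0,0,0,0,-1]]}}

```text
time_s: 19.02
tcp_pos: [0.5664, -0.21, 0.0401]
ee_rot: [0.685, 0.728, 0.007, 0.007]
ft_force: [-0.7, -0.3, 1.3]
finger_gap: 0.0131
```

Request:
{"api": "drive_tool", "payload": {"motion": [[0,-0.0003,0.0014,1.1,0,0,-1],[0,0,0,0,0,0,-1]]}}

```text
time_s: 19.18
tcp_pos: [0.5669, -0.2101, 0.0394]
ee_rot: [0.685, 0.728, 0.001, 0.001]
ft_force: [-1.8, -0.0, 3.2]
finger_gap: 0.0129
```

```bash
python3 -c "
from h import *
hatch()"
```

```text
t 19.18 tcp [ 0.5669 -0.2101  0.0394] gap 0.0129 F [-1.84 -0.03  3.22] M [-0.03  0.49 -0.02]
 tool y yaw 3.47 tilt(y up) 0.13 x up -0.02
   G [11.  -0.2 78.4]
   F plate top front [-59.9  -0.   64.3]
   tip top [-73.9   0.   58.7]
   rear top [58.1 -0.3 64.5]
```

Request:
{"api": "drive_tool", "payload": {"motion": [[0,0,0.0007,0.2,0,0,-1],[0,0,0,0,0,0,-1]]}}

```text
time_s: 19.35
tcp_pos: [0.5668, -0.2101, 0.0394]
ee_rot: [0.685, 0.728, -0.0, -0.0]
ft_force: [-4.5, 0.1, 6.5]
finger_gap: 0.0125
```

Request:
{"api": "drive_tool", "payload": {"motion": [[0,0,0.0007,0.2,0,0,-1],[0,0,0,0,0,0,-1]]}}

```text
time_s: 19.52
tcp_pos: [0.5668, -0.2102, 0.0394]
ee_rot: [0.685, 0.728, -0.002, -0.001]
ft_force: [-7.5, 2.0, 9.5]
finger_gap: 0.0124
```

```bash
python3 -c "
from h import *
hatch()
p=snapshot('scene');im=p['img'][:,:,::-1];a=(150,175,220,255)
g=cv2.resize(im[a[1]:a[3],a[0]:a[2]],None,fx=7.5,fy=7.5,interpolation=cv2.INTER_CUBIC)
cv2.imwrite('pics/scene13.png',(255*(g/255.)**.5).astype(np.uint8))
"
```

```text
t 19.52 tcp [ 0.5668 -0.2102  0.0394] gap 0.0124 F [-7.48  1.96  9.47] M [0.35 0.86 0.01]
 tool y yaw 3.47 tilt(y up) -0.24 x up -0.02
   G [11.2 -0.2 78.4]
   F plate top front [-59.9  -0.1  64.7]
   tip top [-73.9  -0.   59.2]
   rear top [58.1 -0.4 64.2]
```

View pics/scene13.png

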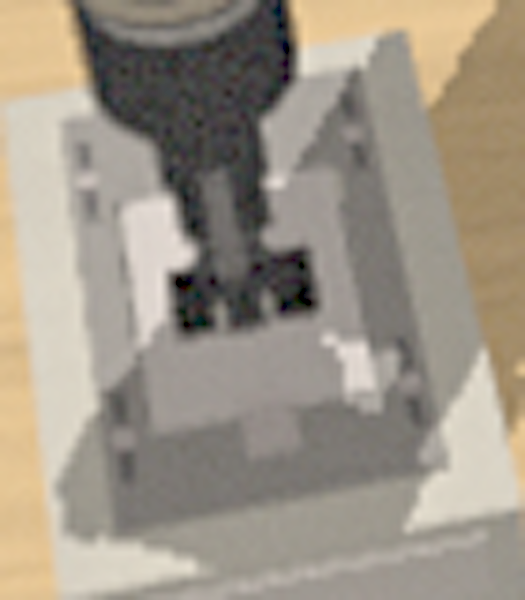

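Height has stopped at G≈78.4 mm (seat 78), so it is bottomed on the rails. The catch nose at crop (270,430) lies over the plate's rear edge, which is its rest position in the first picture (rows about 229–235). I relieve the push and open partly.

Request:
{"api": "drive_tool", "payload": {"motion": [[0,0,-0.001,0,0,0,-1],[0,0,-0.0007,-0.3,0,0,-1],[0,0,0,0,0,0,-1]]}}

```text
time_s: 19.82
tcp_pos: [0.567, -0.2101, 0.0394]
ee_rot: [0.685, 0.728, 0.001, 0.001]
ft_force: [0.5, -0.9, 1.7]
finger_gap: 0.0129
```

Request:
{"api": "drive_tool", "payload": {"motion": [[0,0,0,0,0,0,-0.5],[0,0,0,0,0,0,-0.35],[0,0,0,0,0,0,-0.35],[0,0,0,0,0,0,-0.35]]}}

```text
time_s: 20.15
tcp_pos: [0.5664, -0.2098, 0.0389]
ee_rot: [0.685, 0.728, 0.0, 0.0]
ft_force: [-0.2, -0.3, 0.4]
finger_gap: 0.0277
```

```bash
python3 -c "
from h import *
hatch()"
```

```text
t 20.15 tcp [ 0.5664 -0.2098  0.0389] gap 0.0277 F [-0.23 -0.27  0.41] M [-0.01 -0.02  0.03]
 tool y yaw 3.46 tilt(y up) 0.05 x up 0.01
   G [10.5  0.1 77.9]
   F plate top front [-60.4   0.3  63.8]
   tip top [-74.4   0.3  58.3]
   rear top [57.6  0.  63.9]
```

Released with no residual force. I lift clear and step back toward the robot to look.

Request:
{"api": "drive_tool", "payload": {"motion": [[0,0,-0.005,0,0,0,-0.35],[0,0,-0.01,0,0,0,-0.35],[0,0,-0.02,0,0,0,-0.35],[0,0,-0.03,0,0,0,-0.35],[0,0,-0.03,0,0,0,-0.35],[0,0,-0.03,0,0,0,-0.35],[0.02,0,-0.03,0,0,0,-0.35],[0.035,0,0,0,0,0,-0.35],[0.035,0,0,0,0,0,-0.35],[0.035,0,0,0,0,0,-0.35],[0.035,0,0,0,0,0,-0.35],[0.02,0,0,0,0,0,-0.35]]}}

```text
time_s: 21.15
tcp_pos: [0.5551, -0.0272, 0.1956]
ee_rot: [0.685, 0.729, 0.001, 0.001]
ft_force: [-0.5, 0.6, 0.2]
finger_gap: 0.0278
```

Request:
{"api": "drive_tool", "payload": {"motion": [[0.03,0,0,0,0,0,-0.35],[0.03,0,0,0,0,0,-0.35],[0.03,0,0,0,0,0,-0.35],[0,0,0,0,0,0,-0.35]]}}

```text
time_s: 21.48
tcp_pos: [0.5496, 0.0639, 0.1954]
ee_rot: [0.684, 0.73, 0.002, 0.0]
ft_force: [-0.3, 0.1, 0.6]
finger_gap: 0.0279
```

```bash
python3 -c "
from h import *
import pickle
rep()
d=pickle.load(open('s0.pkl','rb'))
for n in ['scene','top']:
    p=snapshot(n); im=p['img'][:,:,::-1]
    a=(145,175,225,260) if n=='scene' else (285,172,350,257)
    g=[cv2.resize(i[a[1]:a[3],a[0]:a[2]],None,fx=5.5 if n=='top' else 4.8,fy=5.5 if n=='top' else 4.8,interpolation=cv2.INTER_CUBIC) for i in (d[n]['img'][:,:,::-1],im)]
    cv2.imwrite(f'pics/{n}14.png',(255*(np.hstack(g)/255.)**.7).astype(np.uint8)); cv2.imwrite(f'pics/{n}15.png',im)
"
```

```text
t 21.48 tcp [0.5496 0.0639 0.1954] gap 0.0279 F [-0.3   0.07  0.58] M [ 0.01 -0.    0.03]
 tool y yaw 3.74 tilt(y up) 0.14 x up 0.12
```

View pics/scene14.png

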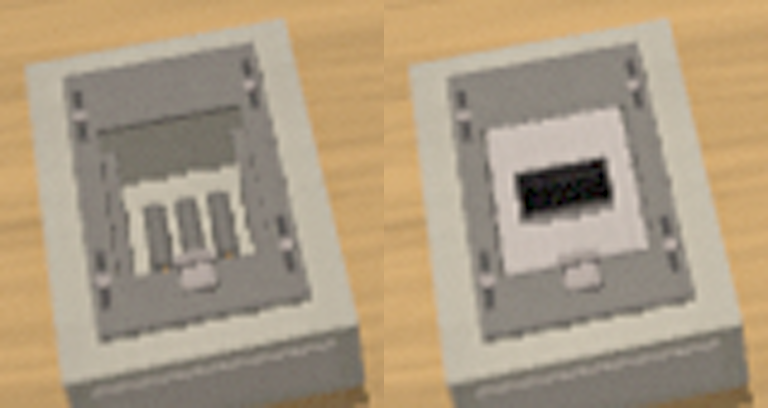

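View pics/top14.png

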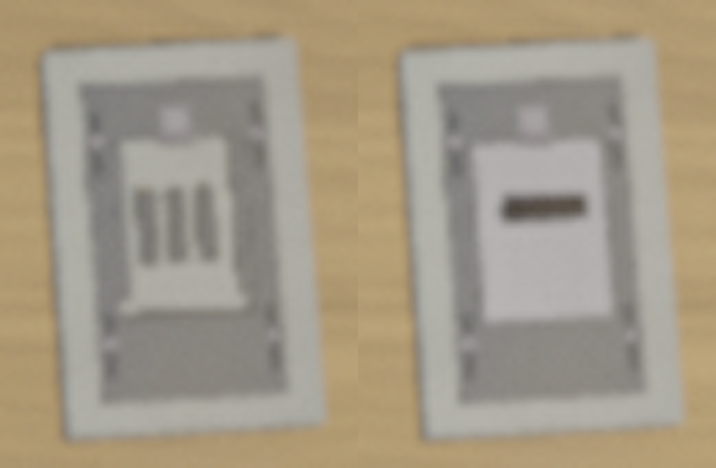

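View pics/scene15.png

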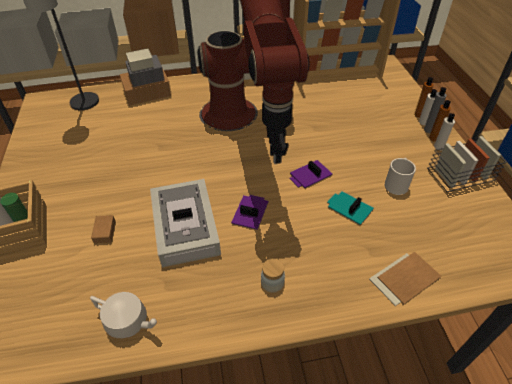

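```bash
python3 -c "
from h import *
import pickle
d=pickle.load(open('s0.pkl','rb'))
im=cv2.imread('pics/scene15.png'); a=(165,215,210,245)
g=[cv2.resize(i[a[1]:a[3],a[0]:a[2]],None,fx=15,fy=15,interpolation=cv2.INTER_CUBIC)[:, :] for i in (d['scene']['img'][:,:,::-1],im)]
g=[cv2.resize(x,None,fx=.58,fy=.58) for x in g]
cv2.imwrite('pics/c16.png',np.hstack(g))
p=d['scene']
for nm,z in(('flush',.064),('on catch',.076)):
  print(nm,np.round(proj(p,T2(*PL,[(.0575,-.042,z),(.0575,.042,z)])),1).tolist())
"
```

```text
flush [[170.5, 231.4], [200.0, 225.6]]
on catch [[169.8, 228.7], [199.5, 222.9]]
```

View pics/c16.png

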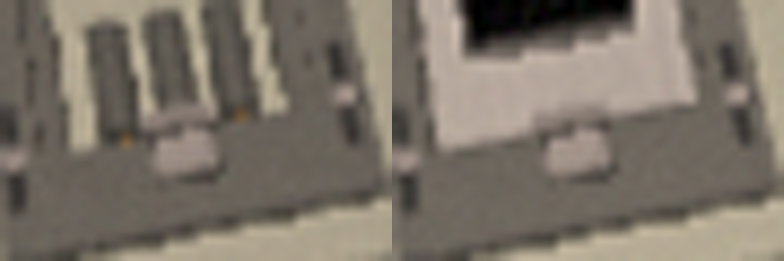

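The nose ramp (crop (572,118)) lies over the plate, in the same place as in the first picture. The rear edge sits at pixels (170,232)–(199,226), against a flush prediction of (170.5,231.4)–(200,225.6). Handing in.

```bash
python3 -c "
from h import *
print(sign_off())"
```

```text
the job is handed in; nothing more can be done
None
```

The battery compartment is closed. I gripped the aluminium hatch by its bar, hooked its tongue under the ledge at 20° tilt, swung it down until it stopped on the rails, and let go. The job was handed in at about 21.5 s of the 67 s allowed.

**Last checks**
- The hatch is flush: its rear edge is within about 1 px of the predicted flush line.
- The catch nose is back at its starting position and lies over the plate. I judged this from the pictures and did not tug on the hatch to confirm it.
- The other goods look untouched, and the gripper is clear and reads no force.
- Gripping the hatch, I felt about 5 N at the ledge and 9.5 N on the final push, well under the 30 N limit.

**What disagreed or went wrong**
- **First grasp missed:** it closed on nothing because the real fingertips stand about 31 mm short of the reported TCP. I found the true offset with a light touch on the hatch's bar and corrected for it. That touch reached about 14 N on the hatch while it lay on the counter.
- **Ledge position:** I felt the ledge at about -61 mm along plinth x, where the cameras had put it between -54 and -60 mm.

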